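Raise the inspection camera and index the slide under it

TASK

The inspection camera hangs too low for the gearmotor on the hand slide: first run its telescopic boom out by one hole - squeeze in the spring button in the side of the outer tube, slide the tube up along the boom and let the button pop out through the next hole. Then lift the T-handle of the slide's sprung index plunger and turn it to rest in its holding notch, move the carriage under the camera to its end stop, and turn the handle back so that the pin springs fully home in the carriage's other hole. Do not let the gearmotor bump the camera, and leave the other things lying about where they are.

Things in the scene. Friction and masses are not known exactly. Their poses are not given: they have to be found in the camera images.
- button_place (a point): Point on the centre line of the camera boom at the spring button; it does not move when the boom extends. x axis: along the boom, up and out towards the camera (35 degrees above level); z: square to the boom, on its upper side; -y: out of the side on which the button is. The steel button is 12 mm across, domed, and stands 6 mm proud of the outer tube's flat side.
- boom: Fixed inner tube of the boom, steel, 24 mm square, clamped to a black post; origin at the clamp, 135 mm down-boom of the button, x up along the boom. The button sits in this tube.
- sleeve (a joint): Slide of the boom's outer tube (m): 0 now (button in the middle hole, 1.5 mm play), +0.045 one hole further out and up (wanted), -0.045 one further in; friction holds it. Aluminium, 30 mm square, 2 mm wall, 230 mm long, camera at its top end; at 0 it reaches from 65 mm down-boom to 165 mm up-boom of the button. Three 14 mm holes 45 mm apart in its button side.
- snap_button (a joint): How far the button is pressed in (m): 0 fully out, 0.006 level with the outer tube's side, 0.008 under its wall; 3 N at first, 5 N when level. Pressed level or deeper its dome no longer locks: the outer tube then rides over it with 10 to 20 N of pull along the boom and it stays down under the wall until the next hole comes to it.
- t_handle (a point): Centre of the black T-handle on top of the slide's sprung index plunger: a bar 36 mm long (its x axis), 11 mm wide (y) and 16 mm tall, on a 9 mm stem; axis upright. With the plunger home the centre is 134 mm above the bench, and the slotted steel collar below it, 26 mm square, ends 109 mm above the bench.
- plunger (a joint): How far the index plunger is lifted (m): 0 home, its 10 mm round-nosed pin 11 mm deep in a 13 mm hole of the carriage's index plate; 0.011 just clear of the plate; 0.016 resting in the holding notch on top of the collar; above 0.018 free to turn; 0.022 end of travel. The spring pushes it down with 4 N at 0, 8 N at the end.
- plunger_handle (a joint): Turn of the T-handle about its upright axis (rad, anticlockwise from above): 0 now, in line with the collar's slot; 1.20 at its stop, 1.15 to 1.20 in the holding notch. It turns only while lifted more than 0.018, over a ridge between slot and notch; let down beyond 1.0 it drops 2 mm into the notch and stays up. Lifted out, turned back to 0 and let go, it springs home.
- carriage_knob (a point): Centre of the thick part of the black round knob on the carriage: 25 mm across, from 9 mm below to 12 mm above this point, on a thinner stem; the carriage's top plate is 27 mm below it. -y axis: the direction in which the carriage travels to its place under the camera.
- carriage (a joint): Travel of the carriage along its slide towards the camera (m): 0 now, pinned in its first hole (1.5 mm play); 0.120 pinned in its second hole; end stop at 0.1215, near enough for the round-nosed pin to find the hole. 3 N moves it once the pin is up.
- camera: The camera with ring light on the boom's top end: black, 60 mm across below; origin at its upper joint, lens 110 mm below. It rises 26 mm and goes 37 mm outward when the boom goes out one hole.
- gearmotor: Steel gearmotor, 37 mm across, 114 mm tall, clamped upright on the carriage, 120 mm from the knob on the camera's side; origin at the centre of its foot. It would run into the ring light in its low place; once raised it passes 15 mm below.
- stepper_motor: Bystander: square stepper motor, 42 mm wide, 56 mm tall, standing on the board beyond the slide; origin at its foot.
- lens_cap: Bystander: grey lens cap, 52 mm across, 11 mm thick, lying on the board beyond the slide.
- driver: Bystander: screwdriver, 150 mm, orange handle, lying on the board on the robot's side of the slide; x along it.
- pocket_tray: Bystander: grey four-pocket tray, 85 x 100 x 22 mm, lying on the board on the robot's side of the slide; origin at its foot.
- multimeter: Bystander: black multimeter, 170 x 85 x 34 mm, lying on the bench to the left.
- cleaner_bottle: Bystander: white bottle, 56 mm across, 150 mm tall, standing on the bench to the left; origin at its foot.
- caliper: Bystander: steel caliper, 200 mm long, lying on the bench to the right; x along it.

How it is judged:
By the outcome, as a careful person would: the job done as asked, in the order asked, and still so for the second after the job is handed in, with the robot touching nothing.
It also fails if it takes over 72 s, if anything falls off the work surface, if the arm or the gripper's body presses on something with over 40 N, if the wrist force passes 120 N, or if a joint passes its speed limit or range.

ROBOT

A 6-joint arm with a two-finger parallel gripper is mounted at the origin on the work surface. World frame = base frame: x ahead of the robot, y to its left, z up, the work surface at z = 0. Lengths are in mm, angles in rad, forces in N, time in s.
With the tool pointing down it reaches from about 350 to 775 mm from the base axis. Payload 7.3 kg.
Tool frame: the origin (TCP) lies at the very end of the fingers, on their centre line; the grasp point (between the pads) lies 19 mm behind it; z points along the fingers, y is the line along which they close (so a half turn about z gives the same grasp; the last joint's range is limited). The gripper opens to 92 mm and grips with 3 to 60 N. Pads are 19 mm wide; open, the fingers measure 130 mm over their backs; the gripper's body (75 mm by 190 mm) begins 47 mm behind the grasp point.
Start: joints at [-1.266, 0.342, 1.524, -0, 1.275, -0.146], TCP at [228.76, -472.565, 187.641] pointing down, gripper open.
Joint ranges: [-2.53, 2.53], [-0.77, 2.02], [0.04, 2.7], [-1, 4.14], [0.28, 2.66], [-3.11, 3.11]. Speed limits (rad/s): [2.57, 2.57, 3.14, 3.14, 3.14, 3.14].

INTERFACE

Orientations are given as [roll, pitch, yaw] about the fixed x, y, z axes, in that order (R = Rz(yaw) Ry(pitch) Rx(roll)).
In Python, from plant import * gives the robot as it stands.
- The arm moves only by the tool arm_command, never from a script. Its arguments are lists of equal length, an entry for each row: "gripper": the finger opening in mm, from 0 to 91.8; "dp": the shift along the tool's x, y, z in units of 25 mm (1.0 is 25 mm), a list of three; "twist": the turn about the tool's z in units of 5 degrees (1.0 is 5 degrees). A call has exactly 5 rows; each row shifts and turns the commanded pose from where the row before left it, along the tool's axes as they then stand; what a row does not reach is not made up. A row lasts 1/8 s, in which the tool goes at most 62.5 mm and 10.7 degrees, less where a joint would pass 70% of its speed; a pose out of reach is approached as far as the arm can. A call is refused whole if a number of a shift passes 1 or a number of a turn 1, either way. A call with a gripper value outside its range is refused whole. The fingers move at their own pace and stop on an object; the grip force is fixed at half the most. Time passes only in rows, so rows that do not move let the fingers close, or fill a call up. It gives the time, the measured TCP pose, the force, the opening and the grip force at its end, in the units of the state.
- get_obs(): the state, without advancing time (a new reading comes with each control period).
- capture(name): name is "scene" or "top" or "wrist"; returns the picture (384x512x3 uint8, red, green, blue); there is no depth.
- get_calibration(name): a dict with "mtx" (3x3 intrinsics, pixels), "dist_coeffs" ([k1, k2, p1, p2, k3] as OpenCV has them; the pictures are not rectified), "position" and "attitude" of the camera in the world; the wrist camera has in their place "mount" (4x4, takes a point from camera to tool coordinates, whose origin is the TCP and whose axes are the flange's). Camera axes: x right, y down, z forward; pixel columns grow to the right and rows downward; lengths in mm; the calibration is good to about 2 mm. A picture is of the moment at which its call begins: read the wrist's pose just before it. get_calibration takes no time and is no camera call.
- close_job(): hands the job in; it is judged then, once.
The state is a dict: "time": time; "joint_positions": joint angles; "dq": joint speeds; "tau": joint torques, N m; "tool_pos": TCP position; "tcp_rot": TCP orientation; "contact_force": force on the tool from outside, world axes, zero at the start; "moment": the same for the moment, N m; "grip_width": finger opening in mm; "finger_force": force on a finger pad.
Only numpy, scipy, OpenCV 4.12 (cv2) and the standard library are available. Lean on these libraries where they do the work, as an engineer would, in place of code of your own. Each camera call takes 0.05 s, during which the arm holds its last target. There are 200 camera calls.

## Working session

There is one attempt and no reset: what is moved stays moved. The work goes in short steps, Python scripts to look and compute and a tool call to move; the robot and the scene stay as the last step left them, time stands still between calls to the robot, and variables do not carry over. Pictures are saved under pics/ and viewed, at most 10 in all, crops included, and the job is handed in when it is done.

Besides the shell and the picture viewer there is one more tool, called after "Call:" by a JSON object that holds its "name" and its "arguments". arm_command: Moves the arm, as the interface text tells. Its arguments: {"type":"object","properties":{"gripper":{"type":"array"},"dp":{"type":"array"},"twist":{"type":"array"}},"required":["gripper","dp","twist"]}

```bash
ls; mkdir -p pics; python3 - <<'E'
from plant import *
import cv2,numpy as np
o=get_obs();print({k:np.round(v,3).tolist() for k,v in o.items()})
for n in ["scene","top","wrist"]:
    im=capture(n);cv2.imwrite(f"pics/{n}0.png",cv2.resize(im[:,:,::-1],(800,600),interpolation=cv2.INTER_CUBIC));cv2.imwrite(f"{n}0.png",im[:,:,::-1])
    print(n,{k:np.round(v,3).tolist() for k,v in get_calibration(n).items()})
E
```

```text
pics
{'time': 0.0, 'joint_positions': [-1.266, 0.343, 1.525, 0.0, 1.275, -0.146], 'dq': [-0.002, -0.0, 0.0, 0.001, 0.001, 0.001], 'tau': [-0.001, -43.125, -24.422, 0.072, 0.056, -0.0], 'tool_pos': [228.625, -472.098, 186.953], 'tcp_rot': [-3.14, -0.0, 0.451], 'contact_force': [0.035, 0.353, 0.702], 'moment': [0.013, 0.028, -0.028], 'finger_force': 0.0, 'grip_width': 91.757}
scene {'mtx': [[411.079, 0.0, 253.389], [0.0, 411.079, 184.978], [0.0, 0.0, 1.0]], 'dist_coeffs': [-0.103, 0.0, 0.0, 0.0, 0.0], 'position': [1816.18, 127.911, 1364.051], 'attitude': [-2.31, -0.002, 1.689]}
top {'mtx': [[395.709, 0.0, 260.155], [0.0, 395.709, 187.642], [0.0, 0.0, 1.0]], 'dist_coeffs': [-0.054, 0.0, 0.0, 0.0, 0.0], 'position': [321.987, 7.942, 1422.288], 'attitude': [-2.955, -0.009, -1.6]}
wrist {'mtx': [[274.691, 0.0, 251.014], [0.0, 274.691, 195.534], [0.0, 0.0, 1.0]], 'dist_coeffs': [-0.048, 0.0, 0.0, 0.0, 0.0], 'mount': [[-0.001, -0.967, -0.257, 69.309], [1.0, -0.001, 0.001, 0.439], [-0.001, -0.257, 0.967, -196.924], [0.0, 0.0, 0.0, 1.0]]}
```

View pics/scene0.png

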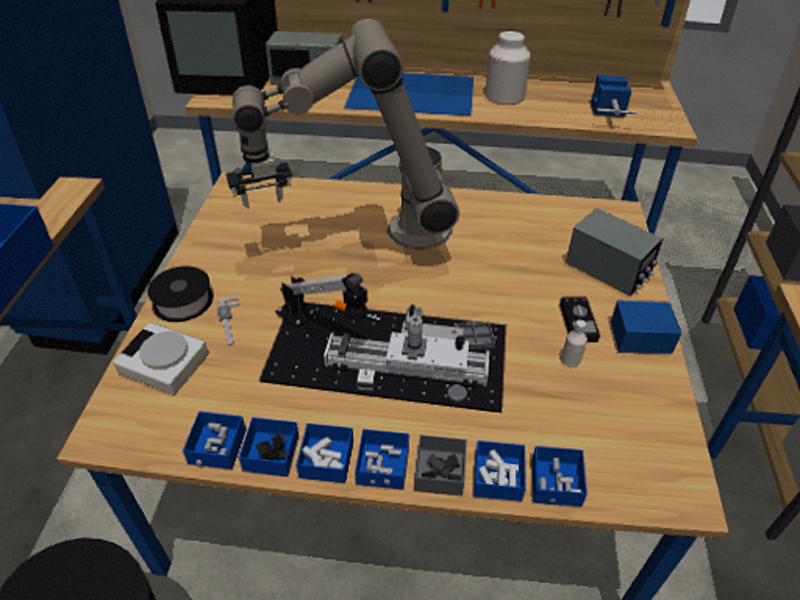

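View pics/top0.png

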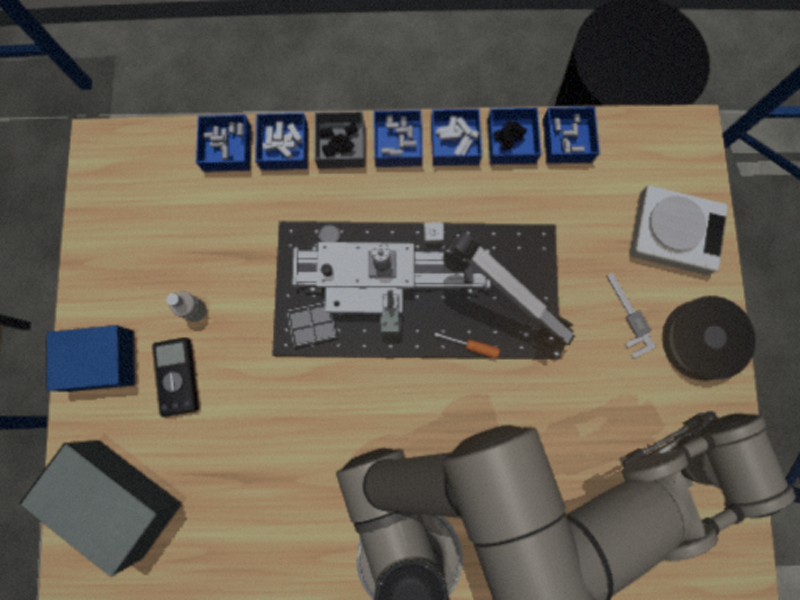

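The scene view shows the boom near (320,285) and the carriage with gearmotor near (420,335). The top view shows the knob at about (327,269), the camera at (460,250), the boom running to its post at (565,335), and the plunger bracket near (390,300). Next I'll crop both for detail.

```bash
python3 - <<'E'
import cv2,numpy as np
t=cv2.imread("top0.png")[140:235,170:375];s=cv2.imread("scene0.png")[165:265,160:330]
b=lambda i,k:np.clip(cv2.resize(i,None,fx=k,fy=k,interpolation=cv2.INTER_CUBIC).astype(float)*1.6,0,255).astype(np.uint8)
cv2.imwrite("pics/tc.png",b(t,3.9));cv2.imwrite("pics/sc.png",b(s,4.7))
E
```

```text
(no output)
```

View pics/tc.png

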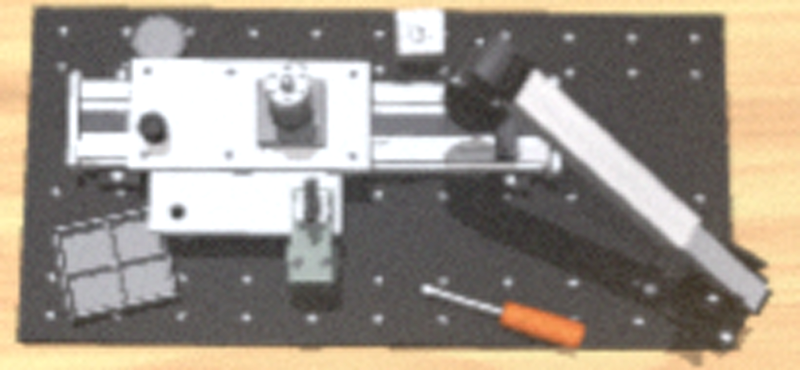

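View pics/sc.png

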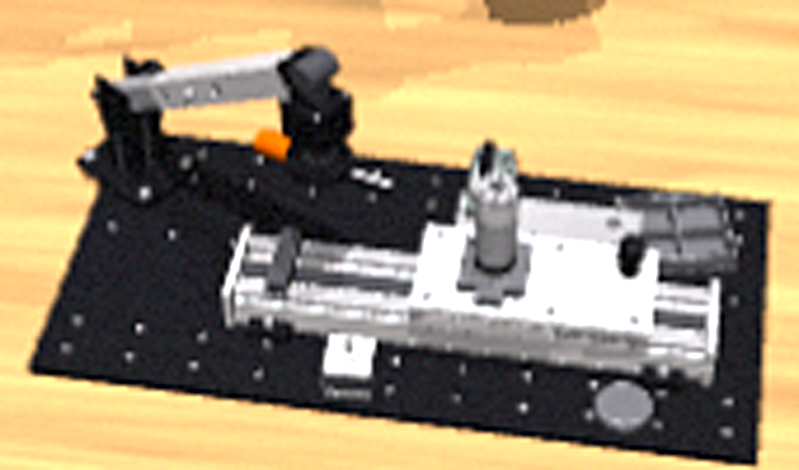

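The top crop shows the knob at (152,122), the T-handle bar at about (313,200) and the sleeve's ends at (533,86) and (690,232). The scene crop shows the button and holes on the boom's side at (167,97), (190,94) and (212,90).

```bash
cat > h.py <<'E'
from plant import *
import cv2,numpy as np
from scipy.spatial.transform import Rotation as R
from scipy.optimize import least_squares,brentq
def cam(n,obs=None):
    c=get_calibration(n)
    if n=="wrist":
        o=obs; T=np.eye(4);T[:3,:3]=R.from_euler('xyz',o["tcp_rot"]).as_matrix();T[:3,3]=o["tool_pos"]
        M=T@np.array(c["mount"]);return c,M[:3,:3],M[:3,3]
    return c,R.from_euler('xyz',c["attitude"]).as_matrix(),np.array(c["position"])
def ray(n,px,obs=None):
    c,A,p=cam(n,obs)
    u=cv2.undistortPoints(np.array([[px]],float),np.array(c["mtx"]),np.array(c["dist_coeffs"]))[0,0]
    d=A@np.array([*u,1]);return p,d/np.linalg.norm(d)
def onz(r,z): return r[0]+r[1]*(z-r[0][2])/r[1][2]
def tri(*rs):
    M=sum(np.eye(3)-np.outer(d,d) for p,d in rs);b=sum((np.eye(3)-np.outer(d,d))@p for p,d in rs)
    x=np.linalg.solve(M,b);return x,[np.linalg.norm(np.cross(x-p,d)).round(1) for p,d in rs]
def proj(n,X,obs=None):
    c,A,p=cam(n,obs);Xc=(np.atleast_2d(X)-p)@A
    return cv2.projectPoints(Xc,np.zeros(3),np.zeros(3),np.array(c["mtx"]),np.array(c["dist_coeffs"]))[0][:,0]
E
python3 - <<'E'
from h import *
np.set_printoptions(precision=1,suppress=True)
T=lambda u,v:ray("top",(170+u/3.9,140+v/3.9)); S=lambda u,v:ray("scene",(160+u/4.7,165+v/4.7))
print("knob",*tri(T(152,122),S(631,240)))
print("thandle",onz(T(313,200),142), "scene",onz(S(487,155),142))
print("motor top",*tri(T(288,80),S(495,180)))
u,l=T(533,86),T(690,232)
f=lambda z:np.linalg.norm((onz(u,z+131.9)-onz(l,z))[:2])-188.4
for z in (50,100,150,200): print(z,f(z))
z=brentq(f,0,400);a=onz(l,z);b=onz(u,z+131.9);ax=(b-a)/230
n=np.cross(ax,np.cross([0,0,1],ax));n/=np.linalg.norm(n)
print("heading",np.degrees(np.arctan2(ax[1],ax[0])),"lo",a,"hi",b)
bp=a+65*ax-15*n;print("button_place",bp, "side",np.cross(ax,n))
# scene ray of button with vertical boom plane
y=np.cross(n,ax)
for px in ((167,97),(190,94),(212,90)):
    p,d=S(*px);q=bp-15*y; print("btn scene",p+d*((q-p)@y)/(d@y))
print("px",(proj("scene",bp-15*y)-[160,165])*4.7)
E
```

```text
knob [628.8 160.9 118.7] [np.float64(0.9), np.float64(0.9)]
thandle [552.2  22.  142. ] scene [560.3  26.3 142. ]
motor top [643.5  40.  193.9] [np.float64(0.5), np.float64(0.5)]
50 -1.6838180634144635
100 -8.627371328628186
150 -15.559503371874825
200 -22.478782662668465
heading 55.283161925518804 lo [ 532.  -319.8   37.9] hi [ 639.3 -164.9  169.8]
button_place [ 567.2 -268.9   62.9] side [ 0.8 -0.6  0. ]
btn scene [ 594.4 -255.9  213.3]
btn scene [ 613.  -229.1  236.6]
btn scene [ 630.2 -204.3  259.5]
px [[163.  202.2]]
```

```bash
python3 - <<'E'
from h import *
np.set_printoptions(precision=1,suppress=True)
def fr(h):
    c,s=np.cos(np.radians(35)),np.sin(np.radians(35))
    x=np.array([c*np.cos(h),c*np.sin(h),s]);y=np.array([-np.sin(h),np.cos(h),0]);return x,y,np.cross(x,y)
def res(p):
    b=p[:3];x,y,z=fr(p[3])
    t=proj("top",np.array([b-65*x+15*z,b+165*x+15*z]));s=proj("scene",np.array([b-17*y,b-15*y+45*x,b-15*y-45*x]))
    m=lambda L,k,o:np.array(L)/k+o
    return np.concatenate([(t-m([(690,232),(533,86)],3.9,[170,140])).ravel(),(s-m([(190,94),(212,90),(167,97)],4.7,[160,165])).ravel()])
r=least_squares(res,[590,-230,220,.9]);print(r.x,np.degrees(r.x[3]),r.fun)
x,y,z=fr(r.x[3]);b=r.x[:3];print("camera joint approx",b+165*x, "-y",-y)
print("top tilt")
E
```

```text
[ 541.8 -243.4  181.5    1. ] 55.50890038914999 [ 1.   2.2 -3.2 -1.3 -1.6  0.1 -0.4  0.1 -1.6 -0.1]
camera joint approx [ 618.3 -132.   276.1] -y [ 0.8 -0.6 -0. ]
top tilt
```

Call:
{"name": "arm_command", "arguments": {"gripper": [91.8, 91.8, 91.8, 91.8, 91.8], "dp": [[1, 0, -0.9], [1, 0, -0.9], [1, 0, -0.9], [1, 0, -0.9], [1, 0, -0.9]], "twist": [0, 0, 0, 0, 0]}}

```text
time: 0.78
tool_pos: [341.9, -417.5, 300.6]
tcp_rot: [-3.141, 0.0, 0.451]
contact_force: [-0.0, -0.3, -0.9]
grip_width: 91.7
finger_force: 0.0
```

Call:
{"name": "arm_command", "arguments": {"gripper": [91.8, 91.8, 91.8, 91.8, 91.8], "dp": [[1, 0, 0], [1, 0, 0], [1, 0, 0], [1, 0, 0], [1, 0, 0]], "twist": [0, 0, 0, 0, 0]}}

```text
time: 1.4
tool_pos: [454.4, -363.2, 299.8]
tcp_rot: [-3.141, 0.0, 0.451]
contact_force: [-0.4, -0.3, -0.2]
grip_width: 91.3
finger_force: 0.0
```

Call:
{"name": "arm_command", "arguments": {"gripper": [91.8, 91.8, 91.8, 91.8, 91.8], "dp": [[1, 0, 0], [1, 0, 0], [1, 0, 0], [1, 0, 0], [1, 0, 0]], "twist": [0, 0, 0, 0, -1]}}

```text
time: 2.02
tool_pos: [566.9, -308.7, 299.6]
tcp_rot: [-3.141, 0.0, 0.54]
contact_force: [0.1, 0.0, 0.2]
grip_width: 92.1
finger_force: 0.0
```

Call:
{"name": "arm_command", "arguments": {"gripper": [91.8, 91.8, 91.8, 91.8, 91.8], "dp": [[0, 0.4, 0], [0, 0.4, 0], [0, 0, 0], [0, 0, 0], [0, 0, 0]], "twist": [-1, -1, -1, -1, -1]}}

```text
time: 2.65
tool_pos: [577.2, -325.8, 299.5]
tcp_rot: [-3.141, 0.0, 0.977]
contact_force: [-0.6, -0.8, 0.5]
grip_width: 91.9
finger_force: 0.0
```

```bash
python3 - <<'E'
from h import *
o=get_obs();print({k:np.round(o[k],3).tolist() for k in ("time","tool_pos","tcp_rot","joint_positions","dq")})
im=capture("wrist")[:,:,::-1];cv2.imwrite("w1.png",im)
np.save("w1.npy",np.r_[o["tool_pos"],o["tcp_rot"]])
cv2.imwrite("pics/w1.png",np.clip(cv2.resize(im,(800,600),interpolation=cv2.INTER_CUBIC)*1.4,0,255))
E
```

```text
{'time': 2.65, 'tool_pos': [577.16, -325.816, 299.528], 'tcp_rot': [-3.141, 0.0, 0.977], 'joint_positions': [-0.629, 0.578, 0.846, -0.0, 1.719, -0.036], 'dq': [-0.0, -0.0, 0.002, -0.0, 0.001, -0.693]}[ WARN:0@1.320] global loadsave.cpp:1063 imwrite_ Unsupported depth image for selected encoder is fallbacked to CV_8U.
```

View pics/w1.png

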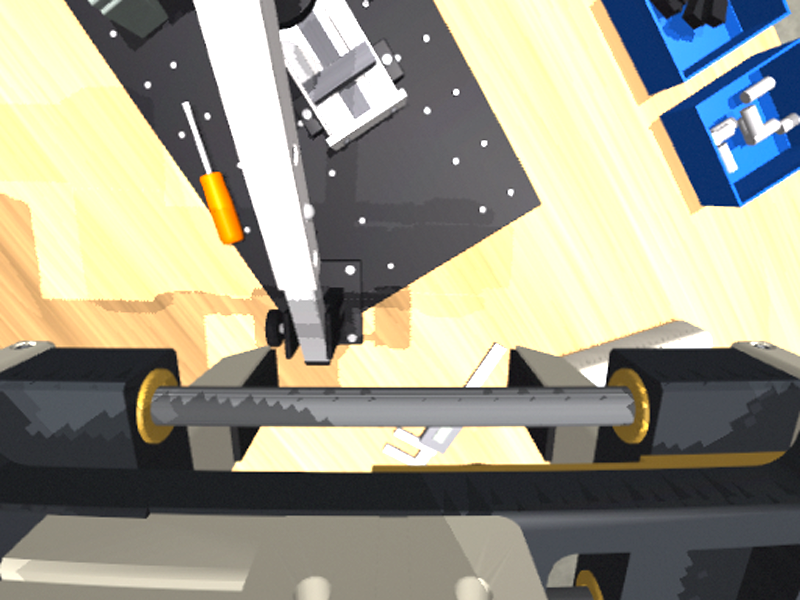

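The wrist view shows the button proud of the boom's right side at about (308,211), another hole at (296,155), and the sleeve's lower end at about y=290. The joint was still settling, so I'll retake the picture and crop it.

```bash
python3 - <<'E'
from h import *
capture("wrist");capture("wrist")
o=get_obs();print({k:np.round(o[k],3).tolist() for k in ("time","tool_pos","tcp_rot","dq")})
im=np.ascontiguousarray(capture("wrist")[:,:,::-1]);cv2.imwrite("w2.png",im)
np.save("w2.npy",np.r_[o["tool_pos"],o["tcp_rot"]])
c=im[0:240,100:240]
c=cv2.resize(c,None,fx=2.5,fy=2.5,interpolation=cv2.INTER_CUBIC)
d=cv2.resize(im[80:240,160:225],None,fx=3.75,fy=3.75,interpolation=cv2.INTER_CUBIC)
cv2.imwrite("pics/w2.png",np.hstack([c,d]))
E
```

```text
{'time': 2.8, 'tool_pos': [577.206, -325.8, 299.711], 'tcp_rot': [-3.141, 0.0, 0.973], 'dq': [0.001, -0.003, -0.001, -0.001, -0.002, 0.018]}
```

View pics/w2.png

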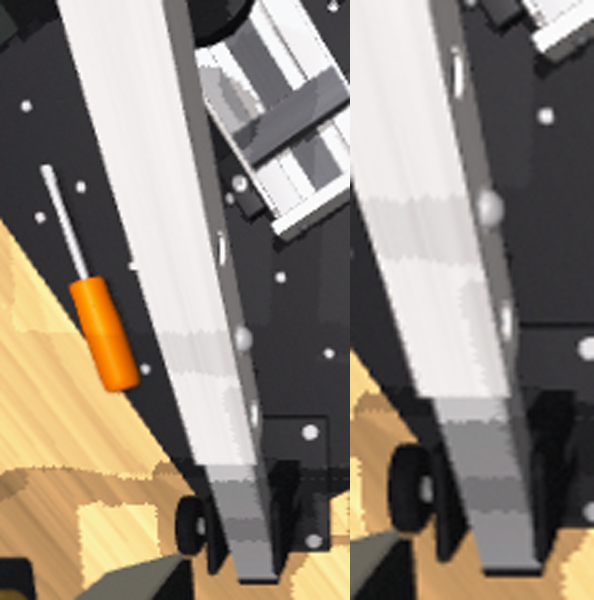

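Right panel: button dome at (489,208), holes at (457,73) and (506,321), sleeve lower-end corners at (418,398) and (508,398). Now a fit to these points.

```bash
cat >> h.py <<'E'
def fr(h):
    c,s=np.cos(np.radians(35)),np.sin(np.radians(35))
    x=np.array([c*np.cos(h),c*np.sin(h),s]);y=np.array([-np.sin(h),np.cos(h),0]);return x,y,np.cross(x,y)
E
python3 - <<'E'
from h import *
np.set_printoptions(precision=2,suppress=True)
v=np.load("w2.npy");o=dict(tool_pos=v[:3],tcp_rot=v[3:])
m=lambda L,k,off:np.array(L)/k+off
W=m([(418-350,398),(508-350,398),(457-350,73),(489-350,208),(506-350,321)],3.75,[160,80])
def res(p,full=False):
    b=p[:3];x,y,z=fr(p[3])
    w=proj("wrist",np.array([b-65*x+15*z+15*y,b-65*x+15*z-15*y,b+45*x-15*y,b-19*y,b-45*x-15*y]),o)-W
    E=[]
    for s,(a,c) in ((1,((60,0),(193,463))),(-1,((153,0),(244,463)))):
        a,c=m([a,c],2.5,[100,0]);q=proj("wrist",b+100*x+15*z+s*15*y,o)[0]
        n=np.array([c[1]-a[1],a[0]-c[0]]);E.append((q-a)@n/np.linalg.norm(n))
    s=proj("scene",np.array([b-17*y,b-15*y+45*x,b-15*y-45*x]))-m([(190,94),(212,90),(167,97)],4.7,[160,165])
    t=proj("top",np.array([b-65*x+15*z,b+165*x+15*z]))-m([(690,232),(533,86)],3.9,[170,140])
    return np.concatenate([w.ravel(),E]) if not full else (w,E,s,t)
r=least_squares(res,[545,-243,182,.97]);print(r.x,np.degrees(r.x[3]));[print(np.array(q).ravel()) for q in res(r.x,True)]
r2=least_squares(lambda p:np.concatenate([np.concatenate([np.ravel(q) for q in res(p,True)[:3]])]),[545,-243,182,.97]);print(r2.x);[print(np.array(q).ravel()) for q in res(r2.x,True)]
E
```

```text
[ 544.4  -237.69  184.58    0.99] 56.4896142294604
[ 0.16 -0.49 -0.17 -0.82 -0.94  0.35  1.44  0.68 -0.69 -0.1 ]
[-1.85  1.97]
[-0.39  0.15  0.91  0.04 -0.58 -0.04]
[-0.45  1.   -5.48 -1.79]
[ 544.43 -237.69  184.73    0.99]
[ 0.12 -0.48 -0.2  -0.8  -0.93  0.33  1.44  0.68 -0.71 -0.09]
[-1.83  2.  ]
[-0.4   0.13  0.9   0.02 -0.58 -0.07]
[-0.44  1.   -5.46 -1.83]
```

Call:
{"name": "arm_command", "arguments": {"gripper": [91.8, 91.8, 91.8, 91.8, 91.8], "dp": [[0.74, -1, 0], [0.74, -1, 0], [0.74, -1, 0], [0, -0.04, 0.8], [0, 0, 0.8]], "twist": [-0.15, 0, 0, 0, 0]}}

```text
time: 3.48
tool_pos: [544.8, -237.1, 260.2]
tcp_rot: [3.14, 0.0, 0.986]
contact_force: [-0.6, -0.1, -0.9]
grip_width: 91.7
finger_force: 0.0
```

Call:
{"name": "arm_command", "arguments": {"gripper": [91.8, 91.8, 80, 70, 60], "dp": [[0, 0, 0.8], [0, 0, 0.8], [0, 0, 0.8], [0, 0, 0.8], [0, 0, 0.4]], "twist": [0, 0, 0, 0, 0]}}

```text
time: 4.1
tool_pos: [544.3, -237.3, 169.0]
tcp_rot: [-3.14, 0.0, 0.986]
contact_force: [-0.3, 0.1, 0.4]
grip_width: 66.6
finger_force: 0.0
```

```bash
python3 - <<'E'
from h import *
capture("wrist");o=get_obs();print({k:np.round(o[k],3).tolist() for k in ("time","tool_pos","tcp_rot","contact_force","grip_width")})
im=np.ascontiguousarray(capture("wrist")[:,:,::-1]);cv2.imwrite("w3.png",im)
np.save("w3.npy",np.r_[o["tool_pos"],o["tcp_rot"]])
cv2.imwrite("pics/w3.png",cv2.resize(im[80:340,100:420],None,fx=2.3,fy=2.3,interpolation=cv2.INTER_CUBIC))
E
```

```text
{'time': 4.15, 'tool_pos': [544.056, -237.149, 168.156], 'tcp_rot': [-3.139, 0.0, 0.986], 'contact_force': [-0.201, -0.099, -1.715], 'grip_width': 62.835}
```

View pics/w3.png

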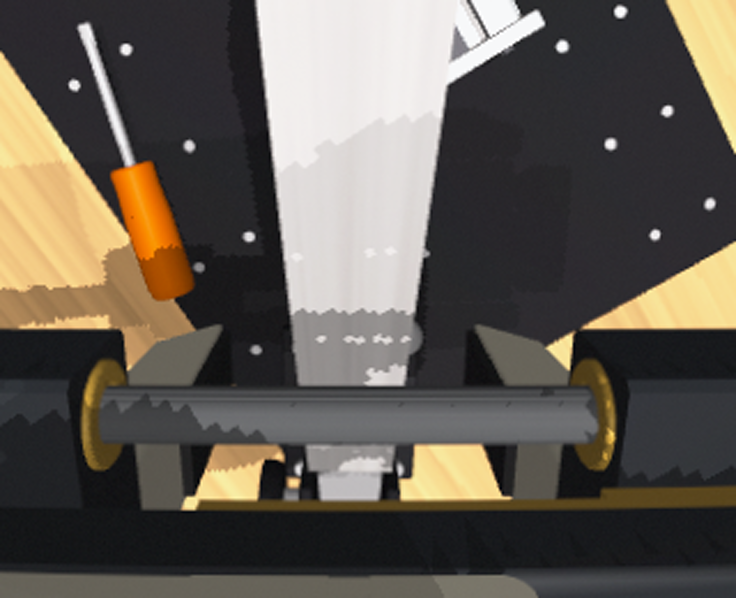

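The picture shows the open fingers astride the tube, with the button dome at (418,340) at pad height and the tube about 1.5 mm towards tool +y. I'll correct that and close.

Call:
{"name": "arm_command", "arguments": {"gripper": [40, 25, 20, 20, 20], "dp": [[-0.04, 0.06, 0], [0, 0, 0], [0, 0, 0], [0, 0, 0], [0, 0, 0]], "twist": [0, 0, 0, 0, 0]}}

```text
time: 4.82
tool_pos: [544.5, -238.6, 170.2]
tcp_rot: [-3.139, 0.0, 0.988]
contact_force: [-5.0, 3.4, 3.4]
grip_width: 25.3
finger_force: 30.0
```

Call:
{"name": "arm_command", "arguments": {"gripper": [20, 20, 20, 20, 20], "dp": [[0, 0, 0], [0, 0, 0], [0, 0, 0], [0, 0, 0], [0, 0, 0]], "twist": [0, 0, 0, 0, 0]}}

```text
time: 5.45
tool_pos: [544.5, -238.6, 170.2]
tcp_rot: [-3.139, 0.0, 0.988]
contact_force: [-5.9, 2.5, 4.1]
grip_width: 25.3
finger_force: 30.0
```

```bash
python3 - <<'E'
from h import *
o=get_obs();print({k:np.round(o[k],3).tolist() for k in ("time","tool_pos","tcp_rot","contact_force","moment","grip_width","finger_force")})
im=np.ascontiguousarray(capture("wrist")[:,:,::-1]);cv2.imwrite("w4.png",im)
s=np.ascontiguousarray(capture("scene")[:,:,::-1]);cv2.imwrite("s4.png",s)
a=cv2.resize(im[120:300,170:340],None,fx=2.6,fy=2.6,interpolation=cv2.INTER_CUBIC)
b=cv2.resize(s[140:230,150:230],None,fx=4,fy=5.2,interpolation=cv2.INTER_CUBIC)
cv2.imwrite("pics/w4.png",np.hstack([a,b]))
E
```

```text
{'time': 5.45, 'tool_pos': [544.484, -238.607, 170.237], 'tcp_rot': [-3.139, 0.0, 0.988], 'contact_force': [-5.881, 2.483, 4.09], 'moment': [0.493, 0.896, 0.033], 'grip_width': 25.339, 'finger_force': 30.012}
```

View pics/w4.png

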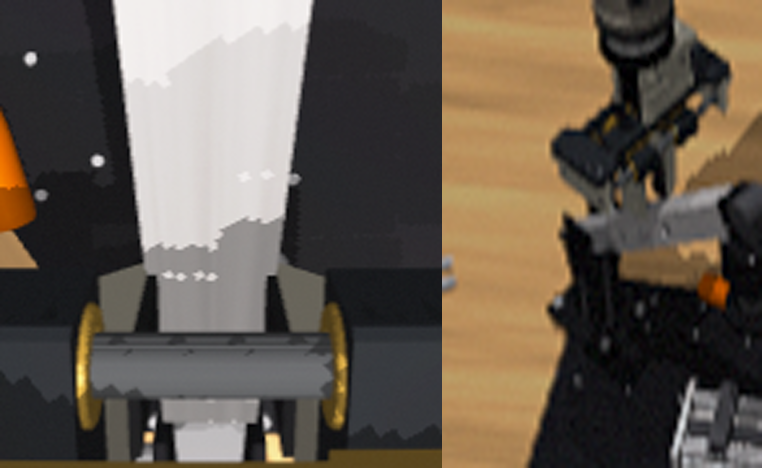

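The tube is gripped squarely, with the button under the pad. Pulling 45 mm along the boom.

Call:
{"name": "arm_command", "arguments": {"gripper": [20, 20, 20, 20, 20], "dp": [[0.15, 0, -0.105], [0.15, 0, -0.105], [0.15, 0, -0.105], [0.15, 0, -0.105], [0.15, 0, -0.105]], "twist": [0, 0, 0, 0, 0]}}

```text
time: 6.18
tool_pos: [549.9, -229.4, 176.5]
tcp_rot: [-3.131, 0.013, 0.984]
contact_force: [-5.0, -18.1, -32.0]
grip_width: 26.8
finger_force: 29.9
```

Call:
{"name": "arm_command", "arguments": {"gripper": [20, 20, 20, 20, 20], "dp": [[0.15, 0, -0.105], [0.15, 0, -0.105], [0.15, 0, -0.105], [0.15, 0, -0.105], [0.14, 0, -0.098]], "twist": [0, 0, 0, 0, 0]}}

```text
time: 6.8
tool_pos: [560.7, -213.1, 187.8]
tcp_rot: [-3.129, 0.012, 0.984]
contact_force: [-4.1, -21.6, -40.6]
grip_width: 28.8
finger_force: 29.9
```

```bash
python3 - <<'E'
from h import *
capture("wrist");o=get_obs();print({k:np.round(o[k],3).tolist() for k in ("time","tool_pos","tcp_rot","contact_force","moment","grip_width","finger_force")})
im=np.ascontiguousarray(capture("wrist")[:,:,::-1]);cv2.imwrite("w5.png",im)
s=np.ascontiguousarray(capture("scene")[:,:,::-1]);cv2.imwrite("s5.png",s)
a=cv2.resize(im[120:320,170:340],None,fx=2.6,fy=2.6,interpolation=cv2.INTER_CUBIC)
b=cv2.resize(s[150:230,170:240],None,fx=5,fy=6.5,interpolation=cv2.INTER_CUBIC)
cv2.imwrite("pics/w5.png",np.hstack([a,b]))
E
```

```text
{'time': 6.85, 'tool_pos': [561.076, -212.555, 188.133], 'tcp_rot': [-3.13, 0.011, 0.985], 'contact_force': [-3.474, -20.062, -36.182], 'moment': [-3.678, 0.684, 0.049], 'grip_width': 28.876, 'finger_force': 29.914}
```

View pics/w5.png

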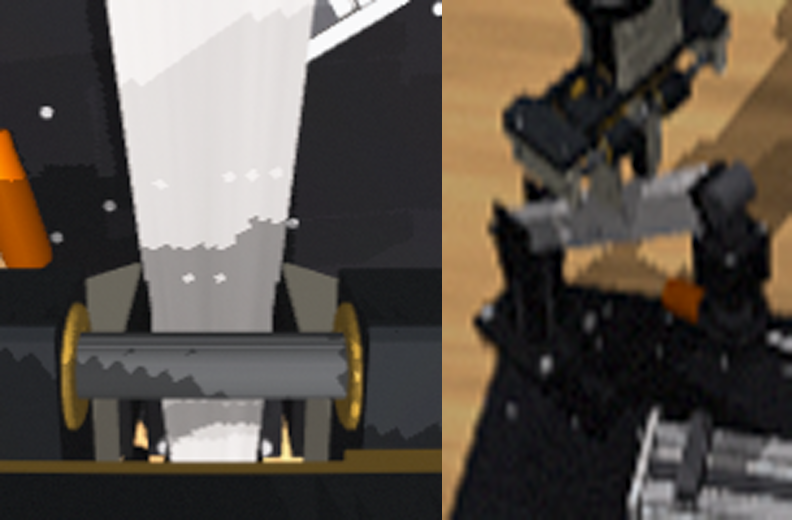

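```bash
python3 - <<'E'
from h import *
g=lambda n:cv2.imread(n,0).astype(np.float32)
b,x=np.array([544.4,-237.7,184.6]),fr(.986)[0]
print("expected px shift of camera for 45mm",proj("scene",b+205*x)-proj("scene",b+160*x))
r=(slice(172,192),slice(218,240))
for n in("s4.png","s5.png"):
    res=cv2.matchTemplate(g(n)[160:204,206:252],g("scene0.png")[r],cv2.TM_CCOEFF_NORMED);i=np.unravel_index(res.argmax(),res.shape);print(n,i[1]+206-218,i[0]+160-172,res.max())
E
```

```text
expected px shift of camera for 45mm [[ 6.59687586 -0.87070064]]
s4.png 0 0 0.92231673
s5.png 1 0 0.8879632
```

```bash
python3 - <<'E'
from h import *
up=lambda n:cv2.resize(cv2.imread(n,0)[150:215,195:265],None,fx=8,fy=8,interpolation=cv2.INTER_CUBIC).astype(np.float32)
T=up("scene0.png")
for name,(r0,r1,c0,c1) in dict(cam=(172,196,219,240),sleeve=(178,194,200,216)).items():
    t=T[(r0-150)*8:(r1-150)*8,(c0-195)*8:(c1-195)*8]
    for n in("s4.png","s5.png"):
        R_=cv2.matchTemplate(up(n),t,cv2.TM_CCOEFF_NORMED);_,m,_,l=cv2.minMaxLoc(R_);print(name,n,(l[0]/8-(c0-195)),l[1]/8-(r0-150),round(m,3))
s=cv2.imread("s5.png");w=cv2.imread("w5.png")
a=cv2.resize(s[165:205,180:250],None,fx=8,fy=8,interpolation=cv2.INTER_CUBIC)
b=cv2.resize(cv2.imread("scene0.png")[165:205,180:250],None,fx=8,fy=8,interpolation=cv2.INTER_CUBIC)
cv2.imwrite("pics/cmp.png",np.clip(np.hstack([np.vstack([b,a])])*1.3,0,255).astype(np.uint8)[:600])
E
```

```text
cam s4.png 0.0 0.0 0.939
cam s5.png 0.5 0.0 0.928
sleeve s4.png 39.25 -3.625 0.647
sleeve s5.png 43.625 -3.25 0.604
```

View pics/cmp.png

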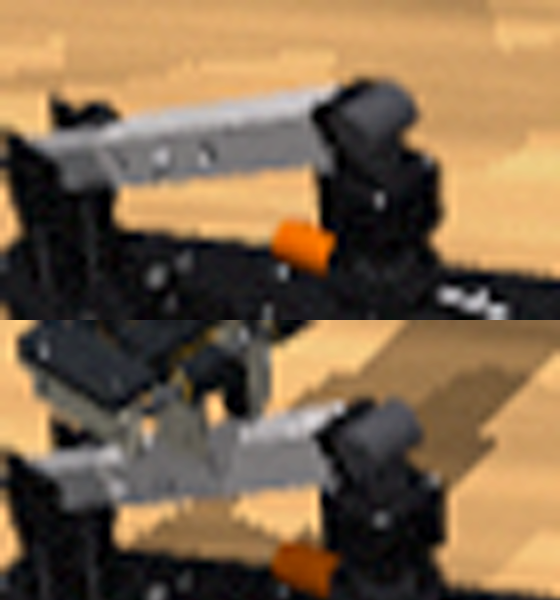

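The sleeve moved only about its play (0.5 px), so the pads slipped and the button stayed locked. I've now used all 10 picture views, so I'll go by numbers from here. I'll open, go back and regrip with the button well inside the pad.

Call:
{"name": "arm_command", "arguments": {"gripper": [60, 60, 60, 60, 60], "dp": [[0, 0, 0], [0, 0, 0], [0, 0, 0], [-0.4, 0, 0.28], [-0.4, 0, 0.28]], "twist": [0, 0, 0, 0, 0]}}

```text
time: 7.58
tool_pos: [554.6, -225.2, 182.0]
tcp_rot: [3.141, 0.0, 0.988]
contact_force: [0.1, -0.7, -0.2]
grip_width: 59.7
finger_force: 0.0
```

Call:
{"name": "arm_command", "arguments": {"gripper": [60, 60, 60, 60, 60], "dp": [[-0.4, 0, 0.28], [-0.3, 0, 0.21], [0, 0, 0], [0, 0, 0], [0, 0, 0]], "twist": [0, 0, 0, 0, 0]}}

```text
time: 8.2
tool_pos: [545.7, -239.2, 170.3]
tcp_rot: [3.141, -0.0, 0.988]
contact_force: [-0.2, -0.0, 0.6]
grip_width: 60.3
finger_force: 0.0
```

```bash
python3 - <<'E'
from h import *
o=get_obs();print({k:np.round(o[k],3).tolist() for k in ("time","tool_pos","tcp_rot","contact_force","moment","grip_width","finger_force")})
im=np.ascontiguousarray(capture("wrist")[:,:,::-1]);cv2.imwrite("w6.png",im)
s=capture("scene")[:,:,::-1];cv2.imwrite("s6.png",s)
g=cv2.cvtColor(im,cv2.COLOR_BGR2GRAY)
x,y,z=fr(.986);b=np.array([544.4,-237.7,184.6])
print("pred btn,edges",proj("wrist",np.array([b-19*y,b-15*y+15*z,b+15*y+15*z,b+40*x+15*y+15*z,b+40*x-15*y+15*z]),o).round(1).tolist())
for r in (90,120,150,180,200,210): 
    row=cv2.GaussianBlur(g,(1,3),0)[r].astype(int);print(r,row[195:300:2].tolist())
E
```

```text
{'time': 8.2, 'tool_pos': [545.701, -239.243, 170.251], 'tcp_rot': [3.141, -0.0, 0.988], 'contact_force': [-0.163, -0.029, 0.647], 'moment': [-0.008, -0.057, -0.001], 'grip_width': 60.3, 'finger_force': 0.0}
pred btn,edges [[274.1, 222.7], [269.4, 241.2], [224.7, 241.2], [219.6, 204.3], [273.2, 204.3]]
90 [42, 28, 29, 28, 28, 29, 151, 240, 241, 239, 240, 240, 240, 239, 239, 239, 239, 238, 236, 238, 237, 237, 236, 236, 236, 236, 235, 236, 236, 237, 238, 239, 239, 238, 240, 241, 242, 240, 240, 241, 240, 239, 236, 236, 238, 238, 239, 239, 153, 129, 187, 248, 248]
120 [43, 43, 39, 28, 28, 30, 28, 30, 191, 240, 240, 240, 239, 240, 240, 240, 240, 239, 237, 238, 237, 237, 237, 237, 236, 236, 235, 236, 236, 237, 238, 239, 238, 239, 241, 241, 241, 240, 241, 240, 237, 236, 236, 237, 238, 239, 159, 44, 44, 44, 43, 43, 44]
150 [38, 38, 39, 38, 39, 29, 25, 24, 23, 24, 211, 237, 239, 238, 237, 239, 237, 238, 238, 236, 230, 221, 220, 219, 218, 216, 215, 217, 219, 220, 221, 221, 221, 222, 224, 223, 223, 223, 221, 219, 217, 219, 220, 219, 165, 40, 41, 42, 39, 40, 41, 40, 40]
180 [39, 39, 40, 40, 68, 176, 156, 39, 30, 24, 24, 34, 222, 220, 220, 217, 220, 220, 219, 219, 218, 219, 219, 218, 216, 213, 212, 216, 217, 218, 220, 219, 220, 221, 221, 221, 221, 218, 215, 215, 216, 216, 173, 40, 40, 40, 41, 40, 40, 39, 39, 41, 41]
200 [24, 25, 24, 26, 26, 25, 26, 25, 25, 24, 25, 25, 25, 185, 219, 219, 216, 219, 219, 218, 218, 218, 219, 218, 215, 212, 210, 215, 217, 216, 217, 218, 218, 220, 221, 220, 216, 212, 211, 214, 214, 135, 23, 24, 27, 40, 40, 40, 40, 41, 40, 40, 40]
210 [24, 25, 24, 23, 25, 30, 30, 30, 30, 30, 31, 29, 30, 84, 220, 219, 216, 217, 219, 217, 217, 217, 218, 217, 215, 211, 210, 215, 215, 215, 216, 217, 218, 220, 220, 218, 212, 210, 211, 212, 190, 23, 24, 26, 27, 39, 40, 41, 40, 41, 40, 42, 40]
```

```bash
python3 - <<'E'
from h import *
np.set_printoptions(precision=2,suppress=True)
g=cv2.imread("w6.png",0)
for r in range(206,244,2): print(r,g[r,262:296:2].tolist())
v=np.load("w2.npy");o2=dict(tool_pos=v[:3],tcp_rot=v[3:]);o6=dict(tool_pos=np.array([545.7,-239.24,170.25]),tcp_rot=[3.141,0,.988])
m=lambda L,k,off:np.array(L)/k+off
W=m([(418-350,398),(508-350,398),(457-350,73),(489-350,208),(506-350,321)],3.75,[160,80])
L=[];Rr=[]
for r in range(60,212,10):
    row=g[r].astype(int);mid=248;l=mid
    while row[l]>130:l-=1
    q=mid
    while row[q]>165:q+=1
    L.append((l+.5+0,r));Rr.append((q-.5,r))
print(L[0],L[-1],Rr[0],Rr[-1])
def res(p,wt=(1,1,1)):
    b=p[:3];x,y,z=fr(p[3])
    w=proj("wrist",np.array([b-65*x+15*z+15*y,b-65*x+15*z-15*y,b+45*x-15*y,b-19*y,b-45*x-15*y]),o2)-W
    e=[]
    for P,s in((L,1),(Rr,-1)):
        a,c=proj("wrist",np.array([b+20*x+15*z+s*15*y,b+110*x+15*z+s*15*y]),o6);n=np.array([c[1]-a[1],a[0]-c[0]]);n/=np.linalg.norm(n)
        e+=[(np.array(q)-a)@n/2 for q in P]
    s=proj("scene",np.array([b-17*y,b-15*y+45*x,b-15*y-45*x]))-m([(190,94),(212,90),(167,97)],4.7,[160,165])
    return np.concatenate([w.ravel()*wt[0],np.array(e)*wt[1],s.ravel()*wt[2]])
for wt in((1,1,1),(1,1,0),(.3,1,.3)):
    r=least_squares(res,[545,-238,186,.98],args=(wt,));print(r.x,np.degrees(r.x[3]));print(res(r.x)[[*range(10),10,18,25,26,34,41,*range(-6,0)]])
E
```

```text
206 [219, 219, 216, 210, 210, 211, 211, 165, 25, 25, 25, 38, 40, 39, 40, 39, 40]
208 [220, 220, 216, 210, 210, 211, 212, 125, 24, 26, 24, 32, 38, 39, 40, 38, 39]
210 [220, 218, 215, 211, 210, 210, 212, 125, 25, 22, 26, 32, 39, 40, 38, 41, 40]
212 [219, 218, 215, 211, 207, 210, 214, 59, 24, 27, 24, 33, 39, 43, 39, 40, 39]
214 [219, 219, 145, 178, 209, 210, 214, 53, 22, 25, 24, 39, 39, 38, 40, 40, 40]
216 [148, 145, 142, 139, 140, 140, 172, 24, 22, 24, 24, 34, 40, 40, 40, 40, 38]
218 [147, 146, 141, 138, 139, 139, 137, 87, 29, 24, 23, 39, 38, 39, 40, 39, 39]
220 [146, 145, 141, 138, 139, 140, 131, 106, 74, 26, 25, 39, 40, 39, 40, 40, 39]
222 [147, 145, 140, 138, 138, 140, 134, 113, 95, 31, 24, 39, 39, 39, 39, 40, 39]
224 [146, 144, 139, 137, 138, 140, 130, 114, 101, 31, 33, 39, 40, 40, 40, 39, 40]
226 [218, 145, 139, 207, 177, 210, 161, 113, 103, 25, 24, 38, 39, 40, 39, 38, 39]
228 [146, 144, 139, 139, 139, 141, 120, 113, 78, 24, 25, 38, 39, 37, 39, 39, 39]
230 [145, 143, 138, 138, 139, 142, 119, 88, 26, 24, 25, 38, 39, 38, 39, 40, 40]
232 [145, 142, 138, 137, 138, 137, 47, 29, 26, 29,
[... 332 characters left out ...]
45, 43, 44]
242 [217, 210, 207, 207, 210, 122, 36, 36, 29, 44, 44, 44, 44, 44, 44, 44, 44]
(203.5, 60) (221.5, 210) (294.5, 60) (275.5, 210)
[ 545.68 -237.96  190.55    0.98] 56.0055853170943
[-0.55  0.09 -0.46 -0.06 -0.77 -0.57  1.52  0.61 -0.83  0.32  0.07  0.34
  0.01  0.67  0.45  0.38 -0.66 -0.71  0.6  -0.79 -0.8  -0.91]
[ 545.7  -237.98  190.96    0.98] 56.027716718334055
[-0.59  0.17 -0.47  0.02 -0.85 -0.61  1.48  0.63 -0.86  0.37 -0.02  0.27
 -0.02  0.74  0.52  0.45 -0.67 -0.77  0.59 -0.86 -0.82 -0.98]
[ 545.36 -237.79  191.25    0.97] 55.7103699903855
[-1.24  0.19 -1.1   0.17 -1.1  -0.5   1.08  0.77 -1.38  0.51  0.07  0.17
 -0.3   0.97  0.52  0.25 -0.63 -0.88  0.6  -0.95 -0.74 -1.11]
```

The edge fit puts the button centre at about z=190.8, 6 mm higher than I had it, so the gripper body was probably rubbing the tube top. I'll raise and centre the tool, then regrip and watch.

Call:
{"name": "arm_command", "arguments": {"gripper": [50, 40, 30, 20, 20], "dp": [[-0.04, -0.04, -0.16], [0, 0, 0], [0, 0, 0], [0, 0, 0], [0, 0, 0]], "twist": [0.1, 0, 0, 0, 0]}}

```text
time: 8.93
tool_pos: [543.9, -239.8, 173.9]
tcp_rot: [3.142, 0.0, 0.979]
contact_force: [-0.2, 0.5, 0.3]
grip_width: 20.9
finger_force: 0.3
```

Call:
{"name": "arm_command", "arguments": {"gripper": [20, 20, 20, 20, 20], "dp": [[0, 0, 0], [0, 0, 0], [0, 0, 0], [0, 0, 0], [0, 0, 0]], "twist": [0, 0, 0, 0, 0]}}

```text
time: 9.55
tool_pos: [544.0, -239.7, 173.9]
tcp_rot: [3.142, 0.0, 0.979]
contact_force: [-0.1, -0.6, 0.8]
grip_width: 20.2
finger_force: 0.3
```

Call:
{"name": "arm_command", "arguments": {"gripper": [20, 20, 20, 20, 20], "dp": [[0.07, 0, -0.046], [0.07, 0, -0.046], [0.07, 0, -0.046], [0.07, 0, -0.046], [0.07, 0, -0.046]], "twist": [0, 0, 0, 0, 0]}}

```text
time: 10.18
tool_pos: [548.9, -232.5, 179.9]
tcp_rot: [3.141, 0.0, 0.979]
contact_force: [-0.9, -1.5, 0.3]
grip_width: 19.9
finger_force: 0.8
```

```bash
python3 - <<'E'
from h import *
o=get_obs();print({k:np.round(o[k],3).tolist() for k in ("time","tool_pos","tcp_rot","contact_force","grip_width","finger_force")})
im=np.ascontiguousarray(capture("wrist")[:,:,::-1]);cv2.imwrite("w7.png",im)
cv2.imwrite("s7.png",capture("scene")[:,:,::-1])
for n in ("w4.png","w7.png"):
    g=cv2.imread(n,0);print(n)
    for r in (190,210,222,228,234,240,280,284): print(r,(g[r,190:312:3]//10).tolist())
E
```

```text
{'time': 10.175, 'tool_pos': [548.893, -232.496, 179.861], 'tcp_rot': [3.141, 0.0, 0.979], 'contact_force': [-0.859, -1.509, 0.322], 'grip_width': 19.924, 'finger_force': 0.774}
w4.png
190 [2, 2, 2, 2, 2, 2, 3, 3, 2, 2, 2, 22, 22, 21, 22, 21, 21, 21, 21, 21, 21, 21, 21, 21, 21, 22, 22, 21, 21, 21, 18, 12, 3, 4, 3, 4, 4, 3, 3, 3, 3]
210 [2, 2, 2, 2, 2, 2, 3, 3, 3, 2, 2, 5, 21, 21, 21, 21, 21, 21, 21, 20, 21, 21, 14, 14, 14, 14, 14, 13, 14, 12, 2, 2, 3, 3, 3, 3, 3, 4, 4, 4, 4]
222 [2, 2, 2, 2, 2, 2, 2, 2, 2, 2, 5, 10, 14, 14, 14, 14, 14, 14, 14, 14, 13, 14, 14, 14, 14, 14, 13, 13, 13, 10, 9, 3, 3, 4, 3, 3, 4, 4, 3, 3, 4]
228 [2, 2, 2, 2, 2, 2, 8, 10, 9, 10, 10, 10, 2, 1, 14, 14, 14, 14, 14, 13, 14, 14, 14, 14, 14, 14, 13, 12, 1, 7, 10, 10, 9, 10, 10, 4, 2, 2, 2, 2, 2]
234 [2, 2, 2, 2, 2, 2, 7, 10, 10, 10, 10, 8, 1, 1, 14, 14, 14, 14, 14, 14, 13, 14, 14, 14, 14, 14, 13, 11, 1, 1, 10, 10, 10, 10, 10, 3, 2, 2, 2, 2, 2]
240 [2, 2, 2, 2, 7, 8, 8, 10, 10, 10, 10, 2, 1, 1, 14, 14, 14, 14, 14, 14, 14, 14, 14, 14, 14, 14, 13, 10, 1, 1, 7, 10, 10, 10, 10, 6, 8, 3, 2, 2, 2]
280 [3, 3, 3, 2, 10, 6
[... 718 characters left out ...]
2, 2, 2, 2, 2, 2, 10, 10, 10, 10, 8, 2, 10, 14, 14, 14, 14, 14, 14, 14, 14, 14, 14, 3, 1, 10, 10, 10, 10, 8, 1, 2, 2, 2, 2, 2, 2, 2]
234 [2, 2, 2, 2, 2, 2, 2, 2, 2, 10, 10, 10, 10, 5, 2, 10, 14, 14, 14, 13, 14, 14, 14, 14, 14, 14, 3, 1, 8, 10, 10, 10, 8, 1, 2, 2, 2, 2, 2, 2, 2]
240 [2, 2, 2, 2, 2, 2, 2, 9, 7, 9, 10, 10, 9, 1, 1, 10, 14, 14, 14, 14, 14, 14, 14, 14, 14, 14, 1, 1, 4, 9, 10, 10, 7, 7, 3, 2, 2, 2, 2, 2, 2]
280 [3, 3, 3, 3, 3, 3, 2, 10, 6, 4, 8, 8, 3, 3, 1, 14, 14, 14, 18, 17, 15, 19, 17, 18, 19, 17, 12, 1, 3, 4, 8, 8, 3, 7, 14, 5, 5, 5, 5, 5, 5]
284 [3, 3, 3, 3, 3, 3, 2, 7, 4, 4, 8, 8, 3, 3, 1, 1, 15, 19, 19, 19, 19, 19, 19, 19, 19, 1, 1, 1, 3, 4, 8, 8, 1, 6, 4, 4, 5, 5, 5, 5, 5]
```

The fingers closed to 20 mm with no force, so they're above or beside the tube. I'll check whether the wrist camera's scale and the fingertip height agree with the scene view.

```bash
python3 - <<'E'
from h import *
np.set_printoptions(precision=1,suppress=True)
o=get_obs()
Ro=lambda q:R.from_euler('xyz',q).as_matrix()
P=lambda t,z: np.array(t)+Ro([3.141,0,.98])@np.array([0,14,z])
for z in (0,-19,-40,-66): print("s5 finger at tool z",z,(proj("scene",P([561,-212.5,188],z))[0]))
# orange driver handle in w2 and scene0/top0
def orange(n):
    h=cv2.cvtColor(cv2.imread(n),cv2.COLOR_BGR2HSV);m=cv2.inRange(h,(5,170,110),(16,255,255));k,l,st,c=cv2.connectedComponentsWithStats(m);i=1+st[1:,4].argmax();ys,xs=np.where(l==i)
    r=cv2.minAreaRect(np.c_[xs,ys].astype(np.float32));return c[i],r
v=np.load("w2.npy");o2=dict(tool_pos=v[:3],tcp_rot=v[3:])
for n in("w2.png","top0.png","scene0.png"): print(n,orange(n))
def L(n,f,ob=None):
    r=orange(f)[1];bx=cv2.boxPoints(r);e=sorted([(np.linalg.norm(bx[i]-bx[(i+1)%4]),i) for i in range(4)])
    a,b=[(bx[i]+bx[(i+1)%4])/2 for _,i in e[:2]];return [onz(ray(n,q,ob),25) for q in(a,b)]
for n,f,ob in(("wrist","w2.png",o2),("top","top0.png",None)): a,b=L(n,f,ob);print(n,a,b,np.linalg.norm(a-b))
# diff image: gripper region in s7 vs scene0
d=cv2.absdiff(cv2.imread("s7.png"),cv2.imread("scene0.png")).max(2)
g=cv2.imread("s7.png",0);g0=cv2.imread("scene0.png",0)
print("cols 196..220")
for r in range(166,196,1): print(r,g[r,194:222].tolist())
print("proj TCP now",proj("scene",np.array([P(o["tool_pos"],z) for z in(0,-19,-40)])))
E
```

```text
s5 finger at tool z 0 [205.5 187.3]
s5 finger at tool z -19 [205.1 184. ]
s5 finger at tool z -40 [204.7 180.2]
s5 finger at tool z -66 [204.3 175.5]
w2.png (array([142.3, 134.7]), ((141.2000274658203, 133.10000610351562), (47.11793518066406, 15.495158195495605), 71.56504821777344))
top0.png (array([304.6, 222.3]), ((305.12066650390625, 221.9482879638672), (5.756555557250977, 4.270992755889893), 21.801410675048828))
scene0.png (array([217.3, 194.7]), ((217.4000244140625, 194.70001220703125), (6.708203315734863, 4.472135543823242), 26.56505012512207))
wrist [ 467.3 -142.6   25. ] [ 440.7 -214.6   25. ] 76.67953935614683
top [ 461.7 -159.    25. ] [ 453.6 -177.6   25. ] 20.307237536935386
cols 196..220
166 [30, 31, 25, 24, 14, 26, 37, 33, 31, 42, 66, 67, 67, 70, 39, 44, 4, 65, 125, 145, 158, 156, 153, 152, 151, 152, 152, 150]
167 [31, 21, 18, 20, 24, 35, 46, 33, 30, 29, 34, 45, 51, 64, 65, 77, 60, 137, 166, 160, 158, 158, 157, 155, 158, 157, 158, 158]
168 [22, 17, 11, 22, 35, 34, 31, 30, 29, 29, 17, 19, 64, 74, 72, 125, 131, 163, 160, 158, 160, 159, 158, 158, 159, 159, 161, 163]
169 [2
[... 2674 characters left out ...]
, 92, 93, 94, 93, 91, 93, 93, 93, 95, 98, 96, 97, 128, 146, 3, 11]
191 [71, 94, 90, 88, 87, 86, 85, 87, 87, 86, 86, 86, 88, 87, 87, 87, 87, 89, 90, 90, 91, 95, 93, 82, 77, 114, 1, 7]
192 [61, 81, 92, 91, 90, 90, 89, 90, 90, 90, 92, 90, 90, 92, 90, 88, 90, 89, 89, 89, 92, 76, 74, 63, 62, 66, 18, 4]
193 [34, 45, 64, 65, 69, 66, 68, 77, 86, 88, 86, 100, 99, 100, 100, 98, 99, 99, 98, 87, 80, 59, 58, 57, 50, 59, 19, 0]
194 [8, 8, 8, 6, 22, 18, 14, 39, 55, 52, 48, 71, 72, 76, 75, 76, 81, 91, 83, 69, 63, 55, 62, 58, 55, 59, 81, 54]
195 [7, 14, 17, 4, 5, 11, 9, 11, 10, 4, 4, 3, 10, 24, 20, 17, 38, 54, 41, 39, 56, 57, 58, 58, 60, 88, 109, 79]
proj TCP now [[201.6 186.4]
 [201.2 183.1]
 [200.8 179.4]]
```

Both the wrist camera (finger gap scale puts it at tool z of about -42) and the scene view put the physical fingertips about 40 mm above the reported TCP. That fits the fingers only grazing the tube's top. I'll open, go 46 mm lower while watching the force, and regrip.

Call:
{"name": "arm_command", "arguments": {"gripper": [65, 65, 65, 65, 65], "dp": [[-0.34, 0.02, 0], [0, 0, 0], [0, 0, 0], [0, 0, 0], [0, 0, 0.4]], "twist": [0, 0, 0, 0, 0]}}

```text
time: 10.9
tool_pos: [545.0, -239.9, 170.0]
tcp_rot: [3.14, -0.0, 0.979]
contact_force: [0.9, -0.3, 0.1]
grip_width: 63.5
finger_force: 0.0
```

Call:
{"name": "arm_command", "arguments": {"gripper": [65, 65, 65, 65, 65], "dp": [[0, 0, 0.4], [0, 0, 0.4], [0, 0, 0.3], [0, 0, 0.3], [0, 0, 0]], "twist": [0, 0, 0, 0, 0]}}

```text
time: 11.52
tool_pos: [544.2, -239.6, 134.0]
tcp_rot: [-3.14, 0.0, 0.979]
contact_force: [0.2, -0.7, 0.6]
grip_width: 64.5
finger_force: 0.0
```

```bash
python3 - <<'E'
from h import *
np.set_printoptions(precision=2,suppress=True)
capture("wrist");o=get_obs();print({k:np.round(o[k],3).tolist() for k in ("time","tool_pos","tcp_rot","contact_force","moment","grip_width")})
im=np.ascontiguousarray(capture("wrist")[:,:,::-1]);cv2.imwrite("w8.png",im);cv2.imwrite("s8.png",capture("scene")[:,:,::-1])
g=cv2.cvtColor(im,cv2.COLOR_BGR2GRAY);g7=cv2.imread("w7.png",0)
x,y,z=fr(.977);b=np.array([545.7,-238.,190.8])
print(proj("wrist",np.array([b-19*y,b+40*x+15*y+15*z,b+40*x-15*y+15*z]),o))
for r in (100,140,180): print(r,[i for i in np.where(np.abs(np.diff(g[r].astype(int)))>60)[0] if 150<i<350])
s=cv2.imread("s8.png",0)
for r in range(172,200,2): print(r,s[r,188:216].tolist())
print(proj("scene",np.array([o["tool_pos"]+R.from_euler('xyz',o["tcp_rot"]).apply([0,40,q]) for q in(0,-19,-40)])))
E
```

```text
{'time': 11.575, 'tool_pos': [544.522, -239.764, 134.544], 'tcp_rot': [-3.141, 0.0, 0.979], 'contact_force': [0.357, -0.56, 0.156], 'moment': [-0.036, -0.036, -0.025], 'grip_width': 64.734}
[[283.74 246.55]
 [213.01 230.03]
 [285.89 230.09]]
100 [np.int64(188), np.int64(317)]
140 [np.int64(195), np.int64(196), np.int64(299), np.int64(300)]
180 [np.int64(203), np.int64(292), np.int64(293)]
172 [12, 20, 21, 28, 26, 94, 163, 163, 136, 72, 22, 23, 6, 18, 77, 134, 162, 122, 73, 71, 57, 51, 61, 71, 88, 120, 131, 131]
174 [34, 34, 33, 26, 31, 26, 46, 23, 20, 6, 22, 70, 127, 156, 120, 127, 84, 55, 32, 12, 34, 68, 74, 74, 102, 93, 93, 93]
176 [36, 34, 37, 36, 36, 27, 14, 25, 36, 30, 52, 121, 118, 80, 56, 63, 131, 156, 0, 1, 0, 48, 78, 78, 97, 103, 120, 130]
178 [36, 32, 35, 36, 37, 31, 27, 33, 27, 31, 29, 22, 15, 97, 122, 108, 107, 124, 76, 107, 137, 136, 135, 136, 149, 159, 159, 157]
180 [31, 34, 33, 27, 14, 26, 40, 27, 24, 14, 10, 13, 2, 72, 104, 77, 99, 124, 119, 120, 110, 116, 118, 107, 107, 108, 97, 89]
182 [45, 34, 35, 73, 74, 38, 40, 75, 13, 0, 37, 82, 83, 82, 80, 95, 94, 83, 90, 94, 9
[... 304 characters left out ...]
, 77, 70, 70, 68, 94, 94, 95, 94, 99, 98, 99, 131, 129, 158, 157, 154, 152, 151, 151, 152, 151]
190 [10, 3, 20, 18, 3, 0, 59, 89, 79, 79, 84, 89, 91, 89, 91, 90, 93, 90, 93, 93, 90, 91, 130, 127, 128, 93, 96, 130]
192 [6, 0, 18, 24, 5, 0, 62, 82, 91, 90, 89, 87, 90, 89, 88, 93, 91, 90, 90, 90, 91, 88, 91, 90, 89, 80, 91, 77]
194 [13, 11, 19, 27, 1, 2, 11, 6, 10, 1, 22, 19, 19, 36, 53, 54, 52, 73, 73, 72, 75, 75, 78, 72, 70, 69, 61, 58]
196 [5, 9, 8, 28, 17, 2, 2, 10, 12, 14, 11, 16, 13, 11, 17, 25, 8, 8, 14, 4, 5, 0, 8, 12, 5, 10, 43, 53]
198 [12, 2, 3, 23, 18, 0, 6, 14, 7, 13, 22, 61, 37, 7, 36, 31, 8, 9, 4, 6, 6, 10, 9, 11, 8, 13, 19, 46]
[[196.68 196.4 ]
 [196.27 193.21]
 [195.82 189.62]]
```

Call:
{"name": "arm_command", "arguments": {"gripper": [50, 40, 30, 20, 20], "dp": [[0, -0.03, 0], [0, 0, 0], [0, 0, 0], [0, 0, 0], [0, 0, 0]], "twist": [0, 0, 0, 0, 0]}}

```text
time: 12.3
tool_pos: [543.7, -239.4, 134.8]
tcp_rot: [-3.141, 0.0, 0.979]
contact_force: [-1.3, -0.9, 0.6]
grip_width: 30.0
finger_force: 30.0
```

Call:
{"name": "arm_command", "arguments": {"gripper": [20, 20, 20, 20, 20], "dp": [[0, 0, 0], [0, 0, 0], [0, 0, 0], [0, 0, 0], [0, 0, 0]], "twist": [0, 0, 0, 0, 0]}}

```text
time: 12.92
tool_pos: [543.8, -239.4, 134.8]
tcp_rot: [-3.141, 0.0, 0.979]
contact_force: [-2.2, -0.2, 3.3]
grip_width: 29.6
finger_force: 30.0
```

Call:
{"name": "arm_command", "arguments": {"gripper": [20, 20, 20, 20, 20], "dp": [[0.08, 0, -0.055], [0.08, 0, -0.055], [0.08, 0, -0.055], [0.08, 0, -0.055], [0.08, 0, -0.055]], "twist": [0, 0, 0, 0, 0]}}

```text
time: 13.55
tool_pos: [548.1, -232.8, 140.4]
tcp_rot: [-3.14, 0.003, 0.978]
contact_force: [-5.0, -8.1, -3.1]
grip_width: 29.6
finger_force: 30.0
```

Width is 29.6 mm and the tube follows with about 10 N, so the button is in and the tube is sliding. Continuing.

Call:
{"name": "arm_command", "arguments": {"gripper": [20, 20, 20, 20, 20], "dp": [[0.13, 0, -0.091], [0.13, 0, -0.091], [0.13, 0, -0.091], [0.13, 0, -0.091], [0.13, 0, -0.091]], "twist": [0, 0, 0, 0, 0]}}

```text
time: 14.18
tool_pos: [557.1, -219.4, 151.8]
tcp_rot: [-3.14, 0.004, 0.978]
contact_force: [-5.8, -7.2, -3.0]
grip_width: 29.8
finger_force: 30.0
```

Call:
{"name": "arm_command", "arguments": {"gripper": [20, 20, 20, 20, 20], "dp": [[0.13, 0, -0.091], [0.1, 0, -0.07], [0.08, 0, -0.056], [0.06, 0, -0.042], [0, 0, 0]], "twist": [0, 0, 0, 0, 0]}}

```text
time: 14.8
tool_pos: [563.1, -210.5, 159.2]
tcp_rot: [-3.141, 0.002, 0.979]
contact_force: [-4.0, -3.6, 1.8]
grip_width: 29.1
finger_force: 30.0
```

```bash
cat > camshift.py <<'E'
from h import *
def shift(n):
    up=lambda f:cv2.resize(cv2.imread(f,0)[150:215,195:265],None,fx=8,fy=8,interpolation=cv2.INTER_CUBIC).astype(np.float32)
    r0,r1,c0,c1=172,196,219,240
    t=up("scene0.png")[(r0-150)*8:(r1-150)*8,(c0-195)*8:(c1-195)*8]
    R_=cv2.matchTemplate(up(n),t,cv2.TM_CCOEFF_NORMED);_,m,_,l=cv2.minMaxLoc(R_);return l[0]/8-(c0-195),l[1]/8-(r0-150),round(m,3)
E
python3 - <<'E'
from camshift import *
o=get_obs();print({k:np.round(o[k],3).tolist() for k in ("time","tool_pos","tcp_rot","contact_force","moment","grip_width")})
cv2.imwrite("s9.png",capture("scene")[:,:,::-1]);print(shift("s9.png"))
x=fr(.977)[0];b=np.array([545.7,-238.,190.8]);print("exp",proj("scene",b+205*x)-proj("scene",b+160*x),"moved",(o["tool_pos"]-np.array([543.8,-239.4,134.8]))@x)
E
```

```text
{'time': 14.8, 'tool_pos': [563.074, -210.495, 159.173], 'tcp_rot': [-3.141, 0.002, 0.979], 'contact_force': [-3.965, -3.611, 1.753], 'moment': [-0.421, 0.632, 0.076], 'grip_width': 29.108}
(6.375, -0.75, 0.931)
exp [[ 6.55336239 -0.84876046]] moved 42.43778293973665
```

Call:
{"name": "arm_command", "arguments": {"gripper": [20, 20, 20, 20, 20], "dp": [[0.035, 0, -0.024], [0.035, 0, -0.024], [0.035, 0, -0.024], [0.035, 0, -0.024], [0.0, 0, 0]], "twist": [0, 0, 0, 0, 0]}}

```text
time: 15.48
tool_pos: [564.3, -208.6, 160.9]
tcp_rot: [-3.14, 0.003, 0.978]
contact_force: [-5.4, -7.5, -2.0]
grip_width: 29.9
finger_force: 30.0
```

Call:
{"name": "arm_command", "arguments": {"gripper": [20, 20, 20, 20, 20], "dp": [[0.035, 0, -0.024], [0.035, 0, -0.024], [0.035, 0, -0.024], [0.035, 0, -0.024], [0.0, 0, 0]], "twist": [0, 0, 0, 0, 0]}}

```text
time: 16.1
tool_pos: [564.5, -208.1, 161.4]
tcp_rot: [-3.138, 0.008, 0.977]
contact_force: [-9.3, -16.2, -11.1]
grip_width: 29.5
finger_force: 30.0
```

```bash
python3 - <<'E'
from camshift import *
o=get_obs();print({k:np.round(o[k],3).tolist() for k in ("time","tool_pos","tcp_rot","contact_force","moment","grip_width")})
cv2.imwrite("s10.png",capture("scene")[:,:,::-1]);print(shift("s10.png"))
x=fr(.977)[0];print("moved",(o["tool_pos"]-np.array([543.8,-239.4,134.8]))@x)
E
```

```text
{'time': 16.1, 'tool_pos': [564.468, -208.055, 161.368], 'tcp_rot': [-3.138, 0.008, 0.977], 'contact_force': [-9.277, -16.17, -11.091], 'moment': [-2.657, 0.785, 0.253], 'grip_width': 29.489}
(7.0, -0.875, 0.933)
moved 45.99231674906599
```

The force rose to 22 N with no further travel and the camera has shifted 45 mm, so the button has popped out in the next hole. I'll relax, open and rise clear, staying on the robot's side of the camera.

Call:
{"name": "arm_command", "arguments": {"gripper": [20, 65, 65, 65, 65], "dp": [[-0.17, 0, 0.12], [0, 0, 0], [0, 0, 0], [0, 0, 0], [0, 0, -0.4]], "twist": [0, 0, 0, 0, 0]}}

```text
time: 16.77
tool_pos: [565.0, -207.1, 170.9]
tcp_rot: [-3.14, 0.0, 0.979]
contact_force: [0.5, -0.6, 0.2]
grip_width: 63.2
finger_force: 0.0
```

Call:
{"name": "arm_command", "arguments": {"gripper": [65, 65, 65, 65, 65], "dp": [[0, 0, -1], [0, 0, -1], [-0.56, -0.83, -1], [-0.56, -0.83, -1], [-0.56, -0.83, -1]], "twist": [0, 0, 0, 0, 0]}}

```text
time: 17.4
tool_pos: [489.6, -207.6, 297.9]
tcp_rot: [3.14, -0.0, 0.979]
contact_force: [-0.6, 0.4, -0.1]
grip_width: 65.0
finger_force: 0.0
```

Call:
{"name": "arm_command", "arguments": {"gripper": [65, 65, 65, 65, 65], "dp": [[-0.56, -0.83, 0], [0.83, -0.56, 0], [0.87, -0.49, 0], [0.91, -0.41, 0], [0.94, -0.33, 0]], "twist": [0, 1, 1, 1, 1]}}

```text
time: 18.02
tool_pos: [490.2, -112.0, 297.4]
tcp_rot: [3.14, -0.001, 0.627]
contact_force: [-0.1, -0.2, 0.3]
grip_width: 65.0
finger_force: 0.0
```

```bash
python3 - <<'E'
from camshift import *
o=get_obs();print({k:np.round(o[k],3).tolist() for k in ("time","tool_pos","tcp_rot","joint_positions")})
cv2.imwrite("s11.png",capture("scene")[:,:,::-1]);print(shift("s11.png"))
E
```

```text
{'time': 18.025, 'tool_pos': [490.177, -112.036, 297.362], 'tcp_rot': [3.14, -0.001, 0.627], 'joint_positions': [-0.377, 0.237, 1.371, 0.0, 1.532, 0.567]}
(6.75, -0.625, 0.874)
```

Call:
{"name": "arm_command", "arguments": {"gripper": [65, 65, 65, 65, 65], "dp": [[0.61, -0.47, 0], [0.57, -0.52, 0], [0.52, -0.57, 0], [0.47, -0.61, 0], [0.41, -0.65, 0]], "twist": [1, 1, 1, 1, 1]}}

```text
time: 18.7
tool_pos: [517.2, -20.1, 297.0]
tcp_rot: [3.141, -0.001, 0.191]
contact_force: [-0.5, -0.0, -0.3]
grip_width: 65.3
finger_force: 0.0
```

Call:
{"name": "arm_command", "arguments": {"gripper": [65, 65, 65, 65, 65], "dp": [[0.36, -0.69, 0], [0.3, -0.71, 0], [0, 0, 0], [0, 0, 0], [0, 0, 0]], "twist": [1, 1, 0.2, 0, 0]}}

```text
time: 19.32
tool_pos: [528.0, 15.8, 296.4]
tcp_rot: [3.141, -0.0, 0.002]
contact_force: [-0.4, -0.2, 0.1]
grip_width: 65.1
finger_force: 0.0
```

```bash
python3 - <<'E'
from h import *
np.set_printoptions(precision=1,suppress=True)
o=get_obs();print({k:np.round(o[k],3).tolist() for k in ("time","tool_pos","tcp_rot","joint_positions","dq")})
im=np.ascontiguousarray(capture("wrist")[:,:,::-1]);cv2.imwrite("w12.png",im);np.save("w12.npy",np.r_[o["tool_pos"],o["tcp_rot"]])
g=cv2.cvtColor(im,cv2.COLOR_BGR2GRAY)
print("pred t_handle",proj("wrist",np.array([[552,22,142],[560,26,142],[629,161,119],[643,40,194]]),o))
p=proj("wrist",np.array([[556,24,142]]),o)[0].astype(int)
for r in range(p[1]-40,p[1]+42,3): print(r,(g[r,p[0]-45:p[0]+46:3]//10).tolist())
print("cols",p[0]-45)
E
```

```text
{'time': 19.325, 'tool_pos': [527.981, 15.766, 296.404], 'tcp_rot': [3.141, -0.0, 0.002], 'joint_positions': [-0.115, 0.289, 1.303, -0.0, 1.549, 1.454], 'dq': [0.002, 0.0, 0.002, 0.001, -0.0, 0.008]}
pred t_handle [[245.8 159.6]
 [242.6 153.3]
 [139.5  98.7]
 [226.9  77.2]]
116 [23, 23, 23, 23, 23, 24, 23, 23, 23, 22, 20, 20, 16, 16, 16, 16, 19, 23, 23, 23, 23, 23, 23, 23, 23, 23, 23, 19, 19, 19, 19]
119 [23, 24, 23, 24, 23, 23, 24, 23, 23, 23, 22, 16, 16, 16, 16, 20, 23, 24, 23, 23, 23, 24, 23, 10, 13, 23, 23, 14, 15, 17, 15]
122 [23, 23, 23, 23, 23, 23, 23, 23, 23, 23, 23, 23, 22, 22, 23, 23, 24, 23, 24, 23, 23, 23, 24, 22, 23, 23, 23, 4, 6, 7, 9]
125 [20, 18, 18, 19, 18, 20, 22, 23, 23, 23, 23, 23, 24, 23, 23, 23, 23, 23, 23, 23, 24, 23, 23, 23, 23, 24, 23, 2, 1, 2, 2]
128 [23, 23, 22, 21, 21, 21, 22, 22, 23, 22, 20, 20, 20, 20, 21, 21, 21, 21, 12, 12, 12, 7, 7, 9, 13, 13, 14, 3, 3, 3, 3]
131 [23, 23, 21, 21, 21, 22, 22, 22, 22, 22, 22, 22, 22, 22, 22, 22, 22, 22, 22, 22, 22, 9, 2, 2, 1, 2, 2, 3, 3, 3, 3]
134 [23, 23, 21, 21, 21, 21, 22, 22, 22, 22, 22, 22, 22, 22, 22, 22, 22, 22,
[... 1671 characters left out ...]
, 16, 16, 16, 16, 12, 3, 3, 3, 3, 3, 4, 23, 6, 4, 3, 3]
182 [3, 3, 3, 3, 3, 3, 3, 3, 3, 3, 10, 12, 8, 14, 14, 16, 17, 9, 15, 11, 3, 3, 3, 3, 3, 3, 4, 3, 4, 3, 3]
185 [3, 3, 3, 3, 3, 3, 3, 3, 3, 3, 11, 11, 8, 13, 14, 16, 16, 10, 10, 15, 3, 3, 3, 3, 3, 3, 3, 3, 3, 3, 3]
188 [3, 4, 3, 3, 3, 3, 4, 3, 4, 3, 10, 13, 14, 14, 14, 16, 16, 16, 15, 15, 3, 3, 3, 3, 3, 3, 3, 3, 3, 3, 3]
191 [3, 4, 3, 3, 4, 3, 4, 3, 3, 3, 10, 13, 14, 13, 14, 16, 16, 16, 15, 13, 3, 3, 3, 3, 3, 3, 3, 3, 3, 3, 3]
194 [3, 4, 3, 3, 7, 3, 3, 4, 3, 3, 3, 13, 14, 14, 14, 16, 16, 16, 14, 4, 3, 3, 3, 3, 3, 3, 3, 3, 3, 3, 3]
197 [3, 3, 3, 4, 12, 4, 2, 3, 3, 3, 3, 2, 2, 2, 3, 18, 3, 3, 3, 4, 3, 3, 3, 3, 3, 3, 19, 3, 3, 2, 2]
cols 199
```

```bash
python3 - <<'E'
from h import *
np.set_printoptions(precision=1,suppress=True)
v=np.load("w12.npy");o=dict(tool_pos=v[:3],tcp_rot=v[3:])
im=cv2.imread("w12.png");g=cv2.cvtColor(im,cv2.COLOR_BGR2GRAY)
for r in range(140,177,2): print(r,g[r,236:256].tolist())
m=np.zeros_like(g);m[141:176,238:252]=(g[141:176,238:252]<100)
c=max(cv2.findContours(m,0,1)[0],key=cv2.contourArea);(u,w,ang)=cv2.minAreaRect(c);print(u,w,ang)
bx=cv2.boxPoints((u,w,ang));print(bx,[onz(ray("wrist",q,o),142)[:2] for q in bx],"c",onz(ray("wrist",u,o),142))
# knob
p=(139,99)
k=g[p[1]-25:p[1]+30,p[0]-30:p[0]+30];print("knob region")
for r in range(0,55,3): print(p[1]-25+r,(k[r,::3]//10).tolist())
E
```

```text
140 [132, 133, 132, 130, 129, 131, 133, 132, 135, 134, 131, 130, 134, 136, 134, 130, 129, 124, 118, 121]
142 [147, 147, 148, 148, 148, 146, 138, 147, 163, 150, 140, 146, 146, 146, 147, 146, 147, 145, 145, 141]
144 [122, 136, 165, 145, 69, 31, 31, 33, 36, 38, 30, 86, 173, 191, 156, 145, 145, 145, 146, 141]
146 [212, 211, 190, 125, 49, 60, 61, 61, 60, 60, 53, 55, 158, 212, 210, 210, 209, 189, 155, 138]
148 [217, 217, 194, 122, 48, 59, 58, 59, 59, 61, 53, 55, 110, 181, 217, 217, 217, 176, 130, 136]
150 [216, 215, 192, 122, 48, 57, 57, 58, 58, 60, 50, 52, 100, 177, 217, 216, 216, 179, 145, 148]
152 [214, 214, 192, 124, 48, 55, 56, 57, 59, 58, 49, 70, 111, 176, 215, 216, 215, 178, 148, 148]
154 [212, 213, 191, 124, 47, 55, 55, 54, 57, 57, 48, 70, 111, 176, 214, 214, 203, 204, 207, 168]
156 [212, 212, 174, 87, 48, 52, 53, 56, 54, 56, 46, 71, 111, 175, 214, 213, 204, 202, 193, 145]
158 [213, 212, 174, 88, 45, 51, 53, 54, 53, 56, 44, 70, 110, 176, 213, 213, 203, 188, 167, 131]
160 [211, 212, 174, 88, 45, 51, 51, 52, 53, 53, 43, 90, 119, 171, 212, 213, 190, 152, 145, 129]
162 [210, 210, 171, 
[... 1777 characters left out ...]
 [21, 22, 22, 22, 22, 22, 22, 22, 4, 5, 5, 6, 3, 1, 0, 3, 16, 23, 23, 23]
107 [21, 22, 22, 22, 22, 22, 22, 22, 17, 3, 4, 3, 2, 0, 1, 15, 19, 23, 23, 23]
110 [21, 21, 22, 22, 22, 22, 22, 22, 23, 23, 22, 17, 10, 19, 19, 19, 19, 23, 23, 23]
113 [9, 17, 19, 19, 17, 17, 16, 15, 23, 23, 23, 10, 19, 20, 20, 20, 20, 23, 23, 23]
116 [8, 8, 10, 11, 11, 11, 11, 9, 20, 23, 23, 10, 20, 19, 20, 20, 23, 23, 23, 23]
119 [4, 4, 4, 3, 2, 2, 4, 5, 15, 23, 23, 23, 23, 23, 23, 23, 23, 23, 23, 23]
122 [4, 4, 4, 2, 2, 4, 4, 5, 13, 23, 23, 23, 23, 23, 23, 23, 23, 23, 24, 23]
125 [4, 4, 4, 4, 4, 4, 4, 5, 4, 4, 3, 5, 5, 6, 17, 18, 18, 18, 19, 19]
128 [4, 4, 4, 4, 4, 3, 4, 4, 2, 2, 9, 15, 3, 3, 22, 22, 22, 23, 23, 23]
```

```bash
python3 - <<'E'
from h import *
np.set_printoptions(precision=1,suppress=True)
v=np.load("w12.npy");o=dict(tool_pos=v[:3],tcp_rot=v[3:])
for z in(142,152,132):
  for q in((243.7,144.7),(243.0,171.3),(239.8,158),(247.2,158)): print(z,q,onz(ray("wrist",q,o),z)[:2])
# knob top disc: light-ish top (40-60) ellipse
g=cv2.imread("w12.png",0)
for r in range(89,112,1): print(r,g[r,129:162].tolist())
E
```

```text
142 (243.7, 144.7) [570.8  24.5]
142 (243.0, 171.3) [536.8  25.6]
142 (239.8, 158) [554.   29.6]
142 (247.2, 158) [554.   20.1]
152 (243.7, 144.7) [571.6  24.3]
152 (243.0, 171.3) [538.5  25.3]
152 (239.8, 158) [555.2  29.2]
152 (247.2, 158) [555.2  20. ]
132 (243.7, 144.7) [570.1  24.8]
132 (243.0, 171.3) [535.1  25.9]
132 (239.8, 158) [552.8  30. ]
132 (247.2, 158) [552.8  20.3]
89 [100, 101, 162, 227, 238, 238, 237, 238, 237, 237, 238, 238, 238, 238, 237, 238, 238, 238, 238, 237, 238, 238, 237, 238, 237, 237, 238, 238, 238, 238, 238, 238, 238]
90 [100, 100, 159, 226, 238, 238, 234, 227, 224, 219, 218, 216, 226, 236, 237, 238, 237, 237, 237, 238, 238, 238, 238, 238, 238, 238, 238, 238, 238, 237, 237, 238, 238]
91 [102, 101, 142, 218, 234, 225, 192, 139, 118, 70, 60, 66, 146, 198, 206, 223, 224, 237, 238, 238, 237, 237, 238, 237, 238, 238, 238, 237, 238, 238, 238, 238, 238]
92 [101, 100, 140, 209, 204, 113, 31, 34, 36, 37, 36, 33, 28, 29, 59, 145, 146, 194, 205, 238, 238, 238, 237, 238, 237, 238, 238, 238, 238, 238, 238, 238, 238]
93 [102, 102, 129, 159, 115, 35, 42, 46, 43, 52, 52,
[... 2108 characters left out ...]
 15, 95, 153, 153, 172, 193, 194, 223, 238, 238]
108 [222, 222, 222, 218, 228, 222, 178, 66, 29, 29, 29, 28, 28, 26, 20, 16, 13, 10, 13, 10, 12, 13, 48, 116, 159, 177, 200, 200, 200, 200, 225, 238, 238]
109 [223, 223, 222, 217, 235, 238, 232, 224, 131, 25, 18, 20, 21, 16, 14, 13, 9, 12, 40, 80, 109, 155, 155, 158, 158, 176, 197, 197, 198, 198, 226, 238, 238]
110 [222, 222, 222, 216, 234, 238, 238, 237, 229, 227, 227, 179, 181, 177, 122, 100, 101, 102, 132, 195, 197, 198, 198, 198, 198, 198, 197, 197, 197, 196, 225, 238, 238]
111 [221, 221, 221, 210, 234, 238, 238, 237, 237, 238, 238, 235, 235, 235, 230, 189, 189, 192, 193, 195, 195, 196, 195, 196, 196, 197, 198, 197, 198, 198, 226, 238, 238]
```

The bar is measured at centre (553.8, 25.0), length 34 mm, yaw −1.9°. I'm descending on it with the 41 mm tip offset.

Call:
{"name": "arm_command", "arguments": {"gripper": [50, 50, 50, 50, 50], "dp": [[1.0, -0.37, 0], [0.03, 0, 1], [0, 0, 1], [0, 0, 1], [0, 0, 1]], "twist": [0.4, 0, 0, 0, 0]}}

```text
time: 20.0
tool_pos: [553.8, 25.3, 195.5]
tcp_rot: [3.141, -0.0, -0.033]
contact_force: [-0.2, -0.1, 0.5]
grip_width: 50.1
finger_force: 0.0
```

Call:
{"name": "arm_command", "arguments": {"gripper": [50, 50, 50, 50, 50], "dp": [[0, 0, 1], [0, 0, 1], [0, 0, 0.8], [0, 0, 0.6], [0, 0, 0.4]], "twist": [0, 0, 0, 0, 0]}}

```text
time: 20.62
tool_pos: [553.9, 25.5, 100.6]
tcp_rot: [3.141, 0.0, -0.034]
contact_force: [-0.1, -0.5, -0.2]
grip_width: 49.9
finger_force: 0.0
```

```bash
python3 - <<'E'
from h import *
np.set_printoptions(precision=1,suppress=True)
capture("wrist")
o=get_obs();print({k:np.round(o[k],3).tolist() for k in ("time","tool_pos","tcp_rot","contact_force","grip_width")})
im=np.ascontiguousarray(capture("wrist")[:,:,::-1]);cv2.imwrite("w13.png",im)
g=cv2.cvtColor(im,cv2.COLOR_BGR2GRAY)
print(proj("wrist",np.array([[553.8+18,25,142],[553.8-18,25,142],[553.8,30.5,142],[553.8,19.5,142]]),o))
for r in range(186,250,3): print(r,(g[r,200:304:3]//10).tolist())
E
```

```text
{'time': 20.675, 'tool_pos': [553.228, 25.618, 99.565], 'tcp_rot': [-3.142, 0.002, -0.034], 'contact_force': [-0.139, -0.073, -0.626], 'grip_width': 49.865}
[[250.5 212. ]
 [252.5 266.5]
 [242.5 240.3]
 [260.5 239.8]]
186 [19, 19, 19, 19, 19, 19, 19, 19, 19, 19, 7, 6, 6, 6, 6, 6, 7, 7, 6, 6, 6, 6, 6, 6, 16, 20, 20, 3, 3, 3, 3, 3, 3, 3, 3]
189 [20, 20, 20, 20, 20, 20, 20, 20, 20, 16, 13, 13, 13, 12, 12, 12, 12, 12, 12, 12, 12, 12, 12, 12, 11, 20, 20, 3, 3, 3, 3, 3, 3, 3, 3]
192 [20, 20, 20, 20, 20, 20, 20, 20, 20, 17, 14, 14, 14, 14, 14, 13, 13, 13, 13, 13, 13, 14, 13, 13, 11, 20, 20, 3, 3, 3, 3, 3, 3, 3, 3]
195 [19, 19, 19, 19, 19, 19, 19, 19, 19, 16, 14, 14, 14, 14, 13, 19, 19, 19, 19, 14, 13, 13, 13, 13, 11, 20, 20, 3, 3, 3, 3, 3, 3, 3, 3]
198 [19, 19, 20, 20, 20, 20, 20, 20, 20, 16, 13, 12, 9, 9, 9, 13, 15, 17, 17, 9, 9, 9, 9, 13, 11, 20, 20, 3, 3, 3, 3, 3, 3, 3, 3]
201 [20, 12, 12, 12, 12, 12, 12, 20, 20, 17, 13, 10, 9, 9, 9, 13, 15, 19, 16, 8, 9, 9, 9, 11, 11, 20, 20, 3, 3, 3, 2, 1, 1, 1, 2]
204 [11, 11, 12, 11, 12, 12, 12, 12, 12, 10, 13, 19, 19, 19, 18, 13, 9, 11, 10, 12, 19, 
[... 1165 characters left out ...]
 1, 6, 9]
234 [8, 1, 1, 1, 2, 2, 2, 1, 2, 5, 8, 10, 11, 11, 2, 3, 3, 3, 2, 1, 12, 11, 11, 8, 6, 2, 2, 2, 2, 2, 2, 1, 1, 1, 8]
237 [7, 1, 1, 1, 2, 2, 2, 2, 1, 5, 8, 8, 8, 8, 1, 2, 1, 2, 2, 1, 10, 10, 10, 10, 7, 3, 2, 2, 2, 2, 2, 1, 1, 1, 6]
240 [1, 1, 1, 1, 2, 2, 2, 2, 2, 7, 9, 10, 10, 10, 1, 2, 2, 2, 2, 1, 10, 10, 10, 10, 8, 6, 2, 2, 2, 2, 2, 1, 1, 1, 1]
243 [1, 1, 1, 1, 2, 2, 2, 2, 1, 8, 9, 10, 10, 10, 1, 2, 2, 2, 2, 1, 11, 10, 10, 10, 9, 6, 2, 2, 1, 2, 2, 1, 1, 1, 1]
246 [1, 1, 1, 1, 2, 2, 2, 1, 2, 8, 9, 10, 10, 10, 1, 1, 2, 2, 2, 2, 10, 10, 10, 10, 9, 6, 1, 1, 1, 2, 2, 1, 1, 1, 1]
249 [5, 5, 5, 5, 5, 5, 5, 5, 5, 5, 5, 5, 5, 5, 5, 5, 5, 5, 5, 5, 5, 5, 5, 5, 5, 5, 5, 5, 5, 5, 5, 5, 5, 5, 5]
```

The bar is centred between the fingers, with the measured columns 242–259 matching the prediction. Descending the last bit and closing.

Call:
{"name": "arm_command", "arguments": {"gripper": [50, 50, 50, 30, 5], "dp": [[0, 0, 0.5], [0, 0, 0.4], [0, 0, 0], [0, 0, 0], [0, 0, 0]], "twist": [0, 0, 0, 0, 0]}}

```text
time: 21.35
tool_pos: [554.2, 25.7, 79.1]
tcp_rot: [3.141, -0.001, -0.034]
contact_force: [0.7, 0.3, -0.1]
grip_width: 34.4
finger_force: 0.0
```

Call:
{"name": "arm_command", "arguments": {"gripper": [5, 5, 5, 5, 5], "dp": [[0, 0, 0], [0, 0, 0], [0, 0, 0], [0, 0, 0], [0, 0, 0]], "twist": [0, 0, 0, 0, 0]}}

```text
time: 21.98
tool_pos: [554.0, 26.1, 78.9]
tcp_rot: [-3.141, -0.0, -0.033]
contact_force: [0.5, 2.4, 1.8]
grip_width: 11.1
finger_force: 30.0
```

The bar is gripped at 11.1 mm. Lifting about 20 mm.

Call:
{"name": "arm_command", "arguments": {"gripper": [5, 5, 5, 5, 5], "dp": [[0, 0, -0.25], [0, 0, -0.25], [0, 0, -0.2], [0, 0, -0.18], [0, 0, 0]], "twist": [0, 0, 0, 0, 0]}}

```text
time: 22.6
tool_pos: [553.8, 26.0, 100.6]
tcp_rot: [-3.141, 0.0, -0.034]
contact_force: [4.0, 4.4, -8.6]
grip_width: 10.9
finger_force: 30.0
```

Call:
{"name": "arm_command", "arguments": {"gripper": [5, 5, 5, 5, 5], "dp": [[0, 0, 0.03], [0, 0, 0], [0, 0, 0], [0, 0, 0], [0, 0, 0]], "twist": [-1, -1, -1, -1, -1]}}

```text
time: 23.22
tool_pos: [553.8, 26.2, 99.6]
tcp_rot: [-3.141, 0.0, 0.406]
contact_force: [3.3, 5.0, -9.1]
grip_width: 10.6
finger_force: 30.0
```

Call:
{"name": "arm_command", "arguments": {"gripper": [5, 5, 5, 5, 5], "dp": [[0, 0, 0], [0, 0, 0], [0, 0, 0], [0, 0, 0], [0, 0, 0]], "twist": [-1, -1, -1, -1, -1]}}

```text
time: 23.85
tool_pos: [553.6, 26.4, 99.6]
tcp_rot: [-3.141, -0.0, 0.842]
contact_force: [2.9, 4.9, -8.7]
grip_width: 10.5
finger_force: 30.0
```

Call:
{"name": "arm_command", "arguments": {"gripper": [5, 5, 5, 5, 5], "dp": [[0, 0, 0], [0, 0, 0], [0, 0, 0], [0, 0, 0], [0, 0, 0]], "twist": [-1, -1, -1, -0.5, 0]}}

```text
time: 24.48
tool_pos: [553.6, 26.5, 99.6]
tcp_rot: [-3.14, -0.001, 1.145]
contact_force: [1.9, 5.3, -8.1]
grip_width: 10.6
finger_force: 30.0
```

Call:
{"name": "arm_command", "arguments": {"gripper": [5, 5, 5, 5, 5], "dp": [[0, 0, 0.08], [0, 0, 0.08], [0, 0, 0.06], [0, 0, 0], [0, 0, 0]], "twist": [0, 0, 0, 0, 0]}}

```text
time: 25.1
tool_pos: [553.6, 26.5, 94.8]
tcp_rot: [-3.141, -0.001, 1.145]
contact_force: [0.8, 5.3, -3.9]
grip_width: 10.8
finger_force: 30.0
```

Call:
{"name": "arm_command", "arguments": {"gripper": [30, 50, 50, 50, 50], "dp": [[0, 0, 0], [0, 0, 0], [0, 0, 0], [0, 0, 0], [0, 0, 0]], "twist": [0, 0, 0, 0, 0]}}

```text
time: 25.72
tool_pos: [553.9, 25.7, 94.5]
tcp_rot: [3.141, 0.0, 1.144]
contact_force: [0.5, -0.2, 0.1]
grip_width: 49.5
finger_force: 0.0
```

```bash
python3 - <<'E'
from h import *
np.set_printoptions(precision=1,suppress=True)
o=get_obs();print({k:np.round(o[k],3).tolist() for k in ("time","tool_pos","tcp_rot","contact_force","grip_width")})
im=np.ascontiguousarray(capture("wrist")[:,:,::-1]);cv2.imwrite("w14.png",im)
c=[553.8,26,0];T=R.from_euler('xyz',o["tcp_rot"])
for z in(158,142):
  print(z,proj("wrist",np.array([o["tool_pos"]+np.array([0,0,z-o["tool_pos"][2]])+T.apply(q) for q in([18,0,0],[-18,0,0],[0,5.5,0],[0,-5.5,0])]),o))
g=cv2.cvtColor(im,cv2.COLOR_BGR2GRAY)
for r in range(198,250,3): print(r,(g[r,206:298:2]//10).tolist())
v=np.load("w12.npy");o2=dict(tool_pos=v[:3],tcp_rot=v[3:]);
for z in(118.7,114,123): print("knob",z,onz(ray("wrist",(137.9,99.7),o2),z),onz(ray("wrist",(131.3,99.7),o2),z),onz(ray("wrist",(144.6,99.7),o2),z))
E
```

```text
{'time': 25.725, 'tool_pos': [553.909, 25.653, 94.5], 'tcp_rot': [3.141, 0.0, 1.144], 'contact_force': [0.451, -0.198, 0.14], 'grip_width': 49.496}
158 [[249.7 224.3]
 [249.8 285.3]
 [260.  255.9]
 [239.5 255.9]]
142 [[249.8 214.3]
 [249.9 270.3]
 [259.1 243.2]
 [240.5 243.2]]
198 [5, 5, 4, 4, 4, 4, 4, 4, 5, 5, 5, 6, 10, 12, 13, 14, 8, 17, 20, 20, 20, 20, 12, 7, 7, 7, 7, 7, 7, 8, 8, 8, 7, 9, 12, 12, 12, 13, 12, 12, 12, 13, 12, 12, 12, 11]
201 [8, 7, 4, 4, 4, 5, 5, 5, 6, 7, 8, 8, 8, 8, 8, 11, 17, 12, 9, 8, 7, 7, 7, 7, 11, 17, 17, 12, 8, 12, 8, 8, 8, 6, 12, 12, 12, 13, 13, 12, 12, 13, 12, 12, 12, 12]
204 [8, 6, 5, 5, 6, 7, 8, 8, 8, 9, 9, 8, 8, 8, 10, 7, 7, 7, 7, 7, 7, 9, 8, 10, 13, 13, 12, 12, 11, 11, 12, 9, 8, 8, 7, 12, 12, 12, 13, 12, 12, 12, 13, 12, 12, 12]
207 [6, 7, 8, 8, 8, 8, 8, 8, 8, 8, 8, 7, 7, 7, 7, 7, 7, 10, 12, 12, 11, 10, 12, 10, 11, 12, 10, 11, 12, 9, 12, 12, 8, 8, 7, 10, 12, 12, 13, 13, 12, 12, 12, 12, 12, 12]
210 [8, 8, 8, 8, 8, 8, 8, 8, 8, 8, 8, 7, 7, 9, 12, 12, 12, 12, 12, 12, 11, 10, 12, 10, 11, 10, 12, 12, 12, 11, 12, 12, 11, 8, 8, 8, 12, 12, 12, 13, 12, 12, 12, 12,
[... 1474 characters left out ...]
2, 2, 1, 2, 2, 2, 2, 2, 2, 2, 1, 1, 2, 1, 1, 2, 2, 1, 1, 1, 1]
243 [1, 1, 1, 7, 8, 8, 8, 8, 8, 8, 8, 8, 8, 6, 3, 2, 2, 1, 2, 2, 2, 2, 2, 2, 2, 2, 2, 1, 2, 2, 2, 2, 1, 2, 1, 2, 1, 2, 2, 1, 1, 1, 2, 1, 1, 1]
246 [1, 1, 1, 6, 8, 8, 8, 8, 8, 6, 3, 2, 3, 3, 3, 3, 3, 1, 2, 2, 2, 2, 2, 2, 2, 2, 2, 2, 2, 2, 2, 3, 2, 1, 2, 2, 1, 2, 1, 1, 1, 2, 1, 1, 1, 1]
249 [5, 5, 5, 4, 5, 5, 4, 5, 4, 5, 5, 5, 4, 5, 5, 5, 4, 4, 4, 4, 4, 4, 4, 4, 4, 4, 4, 5, 5, 4, 5, 5, 4, 4, 5, 5, 5, 5, 5, 5, 5, 5, 5, 5, 5, 5]
knob 118.7 [626.8 162.7 118.7] [626.9 171.5 118.7] [626.7 153.9 118.7]
knob 114 [627.1 164.6 114. ] [627.3 173.5 114. ] [627.  155.6 114. ]
knob 123 [626.4 161.  123. ] [626.5 169.7 123. ] [626.3 152.3 123. ]
```

The handle rests in its notch: the bar's top edge at row 224 matches z=158. The knob is at about (627.5, 162), centre z≈107. I'm going there with yaw 42° to keep the gripper body clear of the motor and the handle.

Call:
{"name": "arm_command", "arguments": {"gripper": [50, 50, 50, 50, 50], "dp": [[0, 0, -1], [0, 0, -1], [0, 0, -1], [0, 0, -1], [0, 0, 0]], "twist": [0, 1, 1, 1, 1]}}

```text
time: 26.4
tool_pos: [555.1, 25.7, 196.7]
tcp_rot: [3.138, -0.003, 0.793]
contact_force: [0.6, -0.3, -0.5]
grip_width: 49.8
finger_force: 0.0
```

Call:
{"name": "arm_command", "arguments": {"gripper": [50, 50, 50, 50, 50], "dp": [[0, 0, 0], [0.973, -0.347, 0], [0.973, -0.347, 0], [0.973, -0.347, 0], [0.973, -0.347, 0]], "twist": [0.72, 0, 0, 0, 0]}}

```text
time: 27.02
tool_pos: [603.3, 117.4, 194.4]
tcp_rot: [3.142, 0.0, 0.733]
contact_force: [-0.1, 0.5, -0.7]
grip_width: 49.8
finger_force: 0.0
```

Call:
{"name": "arm_command", "arguments": {"gripper": [50, 50, 50, 50, 50], "dp": [[0.973, -0.347, 0], [0.973, -0.347, 0], [0, 0, 1], [0, 0, 1], [0, 0, 1]], "twist": [0, 0, 0, 0, 0]}}

```text
time: 27.65
tool_pos: [627.4, 162.2, 118.5]
tcp_rot: [-3.142, 0.0, 0.733]
contact_force: [0.5, 0.1, 0.6]
grip_width: 49.9
finger_force: 0.0
```

```bash
python3 - <<'E'
from h import *
np.set_printoptions(precision=1,suppress=True)
capture("wrist");capture("wrist")
o=get_obs();print({k:np.round(o[k],3).tolist() for k in ("time","tool_pos","tcp_rot","contact_force","grip_width")})
im=np.ascontiguousarray(capture("wrist")[:,:,::-1]);cv2.imwrite("w15.png",im)
p=proj("wrist",np.array([[627.5,162,119]]),o)[0];print(p)
g=cv2.cvtColor(im,cv2.COLOR_BGR2GRAY);u,v=p.astype(int)
m=(g[v-35:v+36,u-35:u+36]<90).astype(np.uint8)
k,l,st,c=cv2.connectedComponentsWithStats(m);print(st[1:4],c[1:4]+[u-35,v-35])
for r in range(v-24,v+25,3): print(r,(g[r,u-30:u+31:2]//10).tolist())
E
```

```text
{'time': 27.75, 'tool_pos': [625.534, 161.798, 116.202], 'tcp_rot': [-3.138, 0.005, 0.733], 'contact_force': [-0.138, -0.214, -0.322], 'grip_width': 50.249}
[251.6 216.3]
[[  0   4   6  10  31]
 [ 19  11  32  38 927]
 [  9  23   7   7  39]] [[217.5 189.5]
 [250.3 210.5]
 [228.  207.4]]
192 [23, 23, 24, 24, 23, 24, 23, 24, 23, 24, 24, 23, 13, 4, 3, 3, 3, 10, 24, 23, 24, 24, 23, 24, 23, 24, 24, 23, 23, 23, 23]
195 [23, 24, 24, 23, 23, 24, 24, 24, 24, 21, 14, 1, 1, 1, 1, 1, 1, 1, 1, 18, 24, 23, 23, 24, 24, 24, 23, 24, 23, 24, 24]
198 [23, 23, 24, 23, 24, 23, 23, 23, 15, 9, 1, 1, 1, 1, 1, 1, 1, 1, 1, 1, 2, 21, 23, 21, 21, 21, 16, 21, 21, 17, 17]
201 [23, 24, 24, 24, 24, 24, 23, 16, 6, 1, 1, 2, 2, 2, 2, 2, 2, 2, 2, 1, 1, 4, 16, 16, 16, 16, 16, 16, 16, 16, 16]
204 [23, 23, 22, 8, 9, 19, 21, 14, 1, 2, 2, 3, 3, 4, 4, 4, 4, 4, 3, 3, 2, 1, 9, 16, 16, 16, 16, 16, 16, 16, 16]
207 [15, 15, 7, 5, 5, 5, 14, 11, 2, 2, 3, 4, 4, 4, 4, 5, 4, 4, 5, 4, 3, 2, 6, 15, 16, 16, 16, 16, 16, 16, 16]
210 [16, 15, 13, 5, 5, 12, 16, 6, 2, 3, 3, 4, 3, 4, 3, 4, 3, 4, 3, 3, 2, 2, 1, 16, 16, 15, 16, 16, 16, 16, 16]
21
[... 512 characters left out ...]
 2, 2, 2, 1, 1, 12, 16, 15, 15, 15, 15, 16, 16, 15, 16, 15]
228 [12, 12, 12, 12, 12, 12, 14, 16, 16, 15, 15, 15, 12, 3, 1, 1, 3, 11, 22, 23, 16, 15, 15, 16, 15, 15, 15, 16, 16, 15, 15]
231 [11, 12, 12, 12, 11, 12, 12, 12, 14, 16, 16, 15, 15, 15, 15, 15, 15, 21, 23, 24, 15, 15, 16, 15, 16, 16, 15, 15, 15, 15, 16]
234 [15, 14, 14, 14, 13, 13, 12, 13, 13, 11, 15, 16, 16, 15, 15, 17, 18, 22, 24, 23, 16, 15, 15, 15, 15, 15, 16, 15, 15, 15, 15]
237 [14, 15, 15, 14, 14, 15, 15, 14, 14, 15, 15, 14, 18, 18, 20, 19, 19, 19, 23, 23, 20, 18, 18, 17, 15, 16, 15, 15, 16, 15, 15]
240 [14, 14, 14, 15, 15, 14, 14, 15, 15, 14, 15, 15, 15, 17, 20, 20, 19, 19, 22, 23, 19, 19, 20, 20, 19, 19, 18, 19, 19, 19, 16]
```

The knob is within 1 mm of the prediction. Descending and gripping.

Call:
{"name": "arm_command", "arguments": {"gripper": [50, 50, 50, 50, 30], "dp": [[0.04, 0, 0.9], [0, 0, 0.9], [0, 0, 0.6], [0, 0, 0.22], [0, 0, 0]], "twist": [0, 0, 0, 0, 0]}}

```text
time: 28.42
tool_pos: [628.6, 162.8, 54.4]
tcp_rot: [3.141, -0.0, 0.733]
contact_force: [1.0, 0.5, -0.3]
grip_width: 43.7
finger_force: 0.0
```

Call:
{"name": "arm_command", "arguments": {"gripper": [15, 15, 15, 15, 15], "dp": [[0, 0, 0], [0, 0, 0], [0, 0, 0], [0, 0, 0], [0, 0, 0]], "twist": [0, 0, 0, 0, 0]}}

```text
time: 29.05
tool_pos: [627.6, 163.2, 54.6]
tcp_rot: [-3.141, 0.001, 0.733]
contact_force: [-5.2, 0.2, 4.9]
grip_width: 24.0
finger_force: 30.0
```

Call:
{"name": "arm_command", "arguments": {"gripper": [15, 15, 15, 15, 15], "dp": [[-0.1, 0.104, 0], [-0.2, 0.208, 0], [-0.2, 0.208, 0], [-0.3, 0.312, 0], [-0.3, 0.312, 0]], "twist": [0, 0, 0, 0, 0]}}

```text
time: 29.68
tool_pos: [626.1, 123.8, 54.6]
tcp_rot: [-3.14, 0.0, 0.733]
contact_force: [-5.9, 3.1, 5.1]
grip_width: 23.9
finger_force: 30.0
```

Call:
{"name": "arm_command", "arguments": {"gripper": [15, 15, 15, 15, 15], "dp": [[-0.36, 0.374, 0], [-0.36, 0.374, 0], [-0.36, 0.374, 0], [-0.36, 0.374, 0], [-0.36, 0.374, 0]], "twist": [0, 0, 0, 0, 0]}}

```text
time: 30.3
tool_pos: [623.6, 58.7, 54.6]
tcp_rot: [-3.14, 0.001, 0.733]
contact_force: [-6.0, 2.6, 6.6]
grip_width: 23.7
finger_force: 30.0
```

Call:
{"name": "arm_command", "arguments": {"gripper": [15, 15, 15, 15, 15], "dp": [[-0.2, 0.208, 0], [-0.16, 0.166, 0], [-0.1, 0.104, 0], [-0.06, 0.062, 0], [-0.04, 0.042, 0]], "twist": [0, 0, 0, 0, 0]}}

```text
time: 30.92
tool_pos: [623.0, 43.2, 54.6]
tcp_rot: [-3.135, -0.004, 0.733]
contact_force: [-5.8, 22.2, 5.8]
grip_width: 23.5
finger_force: 30.0
```

The end stop is reached (22 N). I'll relax, release and rise, then return to the handle.

Call:
{"name": "arm_command", "arguments": {"gripper": [15, 15, 50, 50, 50], "dp": [[0.12, -0.125, 0], [0, 0, 0], [0, 0, 0], [0, 0, 0], [0, 0, 0]], "twist": [0, 0, 0, 0, 0]}}

```text
time: 31.55
tool_pos: [624.6, 42.1, 53.9]
tcp_rot: [3.141, -0.0, 0.732]
contact_force: [1.3, 0.3, -0.6]
grip_width: 48.2
finger_force: 0.0
```

Call:
{"name": "arm_command", "arguments": {"gripper": [50, 50, 50, 50, 50], "dp": [[0, 0, -0.8], [0, 0, -1], [0, 0, -1], [0, 0, -1], [0, 0, -1]], "twist": [0, 0, 0, 0, 0]}}

```text
time: 32.17
tool_pos: [624.4, 42.2, 174.7]
tcp_rot: [3.141, -0.0, 0.732]
contact_force: [1.3, 0.2, 1.2]
grip_width: 49.8
finger_force: 0.0
```

```bash
python3 - <<'E'
from h import *
np.set_printoptions(precision=1,suppress=True)
capture("wrist")
o=get_obs();print({k:np.round(o[k],3).tolist() for k in ("time","tool_pos","tcp_rot","contact_force","grip_width")})
E
```

```text
{'time': 32.225, 'tool_pos': [626.149, 42.144, 178.568], 'tcp_rot': [3.137, -0.004, 0.733], 'contact_force': [0.408, -0.139, 2.407], 'grip_width': 49.659}
```

Call:
{"name": "arm_command", "arguments": {"gripper": [50, 50, 50, 50, 50], "dp": [[-0.847, -0.467, 0], [-0.847, -0.467, 0], [-0.847, -0.467, 0], [0, 0, 0], [0, 0, 0]], "twist": [0, 0, -1, -1, -1]}}

```text
time: 32.85
tool_pos: [553.5, 25.7, 173.6]
tcp_rot: [3.141, 0.0, 0.997]
contact_force: [0.0, 0.1, -0.0]
grip_width: 50.1
finger_force: 0.0
```

Call:
{"name": "arm_command", "arguments": {"gripper": [50, 50, 50, 50, 50], "dp": [[0, 0, 0.5], [0, 0, 0.5], [0, 0, 0.8], [0, 0, 0.4], [0, 0, 0]], "twist": [-1, -0.72, 0, 0, 0]}}

```text
time: 33.48
tool_pos: [553.2, 25.9, 118.2]
tcp_rot: [-3.14, 0.001, 1.144]
contact_force: [-0.1, 0.1, -0.4]
grip_width: 50.0
finger_force: 0.0
```

```bash
python3 - <<'E'
from h import *
np.set_printoptions(precision=1,suppress=True)
capture("wrist");capture("wrist")
o=get_obs();print({k:np.round(o[k],3).tolist() for k in ("time","tool_pos","tcp_rot","contact_force","grip_width")})
im=np.ascontiguousarray(capture("wrist")[:,:,::-1]);cv2.imwrite("w16.png",im)
c=np.array([553.9,25.7,158]);T=R.from_euler('xyz',[3.1416,0,1.145])
print(proj("wrist",np.array([c+T.apply(q) for q in([18,0,0],[0,0,0],[18,5.5,0],[18,-5.5,0],[0,5.5,0],[0,-5.5,0])]),o))
g=cv2.cvtColor(im,cv2.COLOR_BGR2GRAY)
for r in range(204,249,3): print(r,(g[r,216:288:2]//10).tolist())
E
```

```text
{'time': 33.575, 'tool_pos': [554.026, 25.868, 119.401], 'tcp_rot': [3.141, -0.0, 1.144], 'contact_force': [-0.707, 0.102, -0.14], 'grip_width': 49.976}
[[249.8 209.9]
 [249.8 237.4]
 [258.9 209.9]
 [240.7 209.9]
 [258.7 237.4]
 [241.  237.4]]
204 [8, 8, 8, 8, 11, 11, 8, 11, 12, 12, 12, 12, 12, 9, 1, 1, 1, 1, 1, 1, 2, 10, 12, 12, 12, 12, 12, 8, 8, 7, 12, 12, 12, 12, 12, 12]
207 [8, 8, 8, 8, 8, 8, 8, 9, 12, 12, 12, 12, 12, 2, 1, 0, 1, 1, 1, 1, 1, 5, 9, 7, 7, 7, 12, 8, 8, 8, 7, 12, 12, 12, 12, 12]
210 [8, 8, 8, 8, 8, 8, 8, 8, 11, 12, 12, 12, 12, 1, 1, 1, 1, 1, 1, 1, 1, 3, 7, 7, 7, 9, 8, 8, 8, 8, 7, 10, 12, 12, 12, 12]
213 [8, 8, 8, 8, 8, 8, 8, 8, 8, 12, 12, 12, 12, 1, 2, 2, 2, 2, 2, 2, 2, 3, 12, 12, 12, 12, 11, 8, 8, 8, 8, 9, 12, 12, 12, 12]
216 [8, 8, 8, 8, 8, 8, 8, 8, 8, 9, 12, 9, 7, 1, 2, 2, 2, 2, 2, 2, 2, 3, 12, 12, 12, 12, 12, 9, 8, 8, 9, 17, 12, 12, 12, 12]
219 [8, 8, 8, 8, 8, 8, 8, 8, 8, 8, 9, 7, 7, 1, 2, 2, 2, 2, 2, 2, 2, 3, 12, 12, 12, 12, 12, 11, 12, 12, 12, 12, 12, 12, 12, 12]
222 [8, 8, 8, 9, 8, 9, 8, 8, 8, 8, 8, 11, 10, 2, 4, 2, 2, 4, 3, 2, 2, 3, 12, 12, 12, 12, 12, 12, 12
[... 350 characters left out ...]
 2, 4, 13, 12, 12, 12, 12, 12, 12, 12, 12, 12, 12, 12, 12, 12]
234 [8, 8, 8, 8, 8, 7, 4, 2, 2, 2, 2, 2, 2, 1, 2, 2, 2, 2, 2, 2, 2, 4, 12, 12, 12, 12, 12, 12, 12, 12, 12, 12, 12, 12, 12, 12]
237 [8, 7, 6, 2, 2, 2, 2, 2, 2, 2, 2, 2, 2, 1, 2, 2, 2, 2, 2, 2, 2, 5, 12, 12, 12, 12, 12, 12, 12, 12, 12, 12, 12, 12, 12, 12]
240 [2, 2, 2, 2, 2, 3, 3, 3, 3, 3, 2, 2, 2, 1, 2, 2, 2, 2, 2, 2, 2, 5, 12, 12, 12, 12, 12, 12, 12, 12, 16, 16, 12, 12, 12, 12]
243 [2, 2, 2, 2, 3, 3, 4, 4, 3, 3, 2, 2, 2, 1, 2, 2, 2, 2, 2, 2, 2, 5, 12, 12, 12, 12, 12, 12, 12, 12, 19, 12, 12, 12, 12, 12]
246 [2, 2, 2, 2, 3, 5, 22, 22, 10, 3, 3, 3, 3, 2, 2, 2, 2, 2, 2, 2, 2, 5, 12, 12, 12, 12, 12, 12, 12, 12, 12, 12, 11, 12, 12, 12]
```

The handle is still up in the notch, as predicted. I'll grip, lift out and turn back.

Call:
{"name": "arm_command", "arguments": {"gripper": [50, 50, 40, 20, 5], "dp": [[0, 0, 0.5], [0, 0, 0.47], [0, 0, 0], [0, 0, 0], [0, 0, 0]], "twist": [0, 0, 0, 0, 0]}}

```text
time: 34.25
tool_pos: [553.9, 25.9, 95.0]
tcp_rot: [3.141, -0.0, 1.145]
contact_force: [-0.3, 0.2, 0.6]
grip_width: 24.5
finger_force: 0.0
```

Call:
{"name": "arm_command", "arguments": {"gripper": [5, 5, 5, 5, 5], "dp": [[0, 0, 0], [0, 0, 0], [0, 0, 0], [0, 0, -0.1], [0, 0, -0.12]], "twist": [0, 0, 0, 0, 0]}}

```text
time: 34.88
tool_pos: [553.3, 26.1, 99.3]
tcp_rot: [-3.14, 0.0, 1.145]
contact_force: [2.0, 1.5, -10.1]
grip_width: 10.7
finger_force: 30.0
```

Call:
{"name": "arm_command", "arguments": {"gripper": [5, 5, 5, 5, 5], "dp": [[0, 0, 0], [0, 0, 0], [0, 0, 0], [0, 0, 0], [0, 0, 0]], "twist": [1, 1, 1, 1, 1]}}

```text
time: 35.5
tool_pos: [553.2, 26.1, 99.5]
tcp_rot: [-3.141, 0.001, 0.705]
contact_force: [1.5, 2.1, -9.1]
grip_width: 10.7
finger_force: 30.0
```

Call:
{"name": "arm_command", "arguments": {"gripper": [5, 5, 5, 5, 5], "dp": [[0, 0, 0], [0, 0, 0], [0, 0, 0], [0, 0, 0], [0, 0, 0]], "twist": [1, 1, 1, 1, 1]}}

```text
time: 36.12
tool_pos: [553.2, 26.1, 99.5]
tcp_rot: [-3.141, 0.001, 0.269]
contact_force: [0.9, 1.4, -8.4]
grip_width: 10.7
finger_force: 30.0
```

Call:
{"name": "arm_command", "arguments": {"gripper": [5, 5, 5, 5, 5], "dp": [[0, 0, 0], [0, 0, 0], [0, 0, 0], [0, 0, 0], [0, 0, 0]], "twist": [1, 1, 1, 0.5, 0]}}

```text
time: 36.75
tool_pos: [553.1, 26.2, 99.5]
tcp_rot: [-3.141, 0.002, -0.033]
contact_force: [0.5, 1.1, -8.6]
grip_width: 10.9
finger_force: 30.0
```

Call:
{"name": "arm_command", "arguments": {"gripper": [5, 5, 5, 5, 5], "dp": [[0, 0, 0.2], [0, 0, 0.2], [0, 0, 0.2], [0, 0, 0.2], [0, 0, 0.05]], "twist": [0, 0, 0, 0, 0]}}

```text
time: 37.38
tool_pos: [553.4, 26.1, 79.2]
tcp_rot: [-3.142, 0.0, -0.033]
contact_force: [-4.2, 2.8, 3.2]
grip_width: 10.8
finger_force: 30.0
```

It's down to the home height of 79. Releasing, rising and checking.

Call:
{"name": "arm_command", "arguments": {"gripper": [5, 30, 50, 50, 50], "dp": [[0, 0, 0], [0, 0, 0], [0, 0, 0], [0, 0, 0], [0, 0, 0]], "twist": [0, 0, 0, 0, 0]}}

```text
time: 38.0
tool_pos: [553.9, 25.8, 79.2]
tcp_rot: [3.141, -0.001, -0.034]
contact_force: [0.2, 0.3, -0.8]
grip_width: 46.0
finger_force: 0.0
```

Call:
{"name": "arm_command", "arguments": {"gripper": [50, 50, 50, 50, 50], "dp": [[0, 0, -0.3], [0, 0, -0.6], [0, 0, 0], [0, 0, 0], [0, 0, 0]], "twist": [0, 0, 0, 0, 0]}}

```text
time: 38.62
tool_pos: [553.3, 26.0, 101.1]
tcp_rot: [3.142, 0.001, -0.034]
contact_force: [0.6, -0.7, -0.3]
grip_width: 49.8
finger_force: 0.0
```

```bash
python3 - <<'E'
from camshift import *
np.set_printoptions(precision=1,suppress=True)
o=get_obs();print({k:np.round(o[k],3).tolist() for k in ("time","tool_pos","tcp_rot","contact_force","grip_width")})
im=np.ascontiguousarray(capture("wrist")[:,:,::-1]);cv2.imwrite("w17.png",im)
T=R.from_euler('xyz',[3.1416,0,-.033])
for z in(142,146,153): print(z,proj("wrist",np.array([np.array([553.8,25.6,z])+T.apply(q) for q in([18,0,0],[18,5.5,0],[18,-5.5,0])]),o).tolist())
g=cv2.cvtColor(im,cv2.COLOR_BGR2GRAY)
for r in range(200,240,2): print(r,(g[r,230:272:2]//10).tolist())
g13=cv2.imread("w13.png",0);print("w13");[print(r,(g13[r,230:272:2]//10).tolist()) for r in range(204,222,2)]
cv2.imwrite("s17.png",capture("scene")[:,:,::-1]);print(shift("s17.png"))
E
```

```text
{'time': 38.625, 'tool_pos': [553.339, 25.975, 101.148], 'tcp_rot': [3.142, 0.001, -0.034], 'contact_force': [0.639, -0.734, -0.325], 'grip_width': 49.79}
142 [[251.07452362003946, 211.21801188997338], [260.28894637427584, 211.20562134635009], [241.85983021727344, 211.22871323558678]]
146 [[251.08083581146525, 213.35812188907528], [260.5173598659289, 213.34525861528934], [241.64402636885785, 213.36897148348788]]
153 [[251.09264547443522, 217.36219154140795], [260.9445890790405, 217.3484053317959], [241.2403876733329, 217.3732888908853]]
200 [13, 13, 9, 9, 8, 8, 8, 8, 15, 15, 19, 17, 17, 11, 9, 8, 8, 8, 8, 11, 14]
202 [13, 13, 11, 11, 11, 11, 11, 11, 10, 10, 12, 11, 10, 8, 8, 11, 11, 11, 10, 11, 11]
204 [13, 14, 19, 19, 19, 19, 17, 13, 6, 5, 6, 6, 6, 7, 12, 19, 19, 19, 19, 16, 11]
206 [13, 16, 19, 19, 19, 14, 14, 1, 1, 1, 1, 1, 1, 1, 5, 19, 19, 19, 19, 17, 12]
208 [12, 19, 19, 19, 19, 19, 14, 1, 1, 1, 1, 1, 1, 1, 1, 12, 16, 19, 19, 17, 12]
210 [13, 19, 19, 19, 19, 19, 10, 1, 1, 1, 1, 2, 1, 1, 1, 10, 16, 19, 19, 17, 15]
212 [9, 13, 19, 19, 19, 19, 7, 3, 3, 3, 3, 3, 3, 3, 2, 9, 16, 19, 
[... 1057 characters left out ...]
 10, 10, 10, 16, 19, 19, 19, 19, 16, 14]
206 [13, 18, 19, 19, 19, 12, 14, 1, 1, 1, 1, 1, 1, 1, 14, 19, 19, 19, 19, 17, 12]
208 [14, 19, 19, 19, 19, 19, 7, 1, 1, 1, 1, 1, 1, 1, 4, 12, 19, 19, 19, 16, 15]
210 [15, 19, 19, 19, 19, 19, 4, 1, 1, 1, 1, 1, 1, 1, 3, 11, 19, 19, 19, 16, 17]
212 [10, 14, 19, 19, 19, 19, 2, 2, 2, 2, 2, 2, 2, 2, 1, 11, 19, 19, 19, 19, 17]
214 [10, 11, 11, 12, 11, 10, 2, 3, 3, 3, 3, 3, 3, 3, 2, 10, 11, 11, 11, 16, 11]
216 [10, 11, 11, 11, 11, 10, 2, 3, 3, 3, 3, 4, 4, 3, 2, 11, 11, 11, 11, 11, 10]
218 [9, 11, 11, 11, 11, 10, 2, 3, 3, 3, 3, 3, 3, 3, 2, 11, 11, 11, 11, 11, 10]
220 [8, 11, 11, 11, 11, 10, 1, 2, 2, 2, 2, 2, 2, 2, 1, 11, 11, 11, 11, 11, 8]
(6.5, -0.625, 0.772)
```

The bar's front edge is at row 211, which is the home height of 142 mm; resting on the plate it would be at row 217. So the pin is fully home. Rising clear and handing in.

Call:
{"name": "arm_command", "arguments": {"gripper": [50, 50, 50, 50, 50], "dp": [[0, 0, -0.8], [0, 0, -1], [0, 0, -1], [0, 0, -1], [0, 0, 0]], "twist": [0, 0, 0, 0, 0]}}

```text
time: 39.35
tool_pos: [554.7, 25.9, 198.0]
tcp_rot: [3.141, -0.004, -0.034]
contact_force: [-0.3, 0.8, -0.2]
grip_width: 50.3
finger_force: 0.0
```

```bash
python3 - <<'E'
from h import *
o=get_obs();print(o["tool_pos"],o["contact_force"]);print(close_job())
E
```

```text
[554.69346075  25.8871114  197.99108112] [-0.3269815   0.76796951 -0.23823461]
the job is handed in; nothing more can be done
None
```

I handed the job in at about 39 s: by force and position readings the boom is locked one hole further out, the carriage is at its end stop under the raised camera, and the plunger pin is home in the second hole; a first pull on the boom slipped before the regrip held, I did no final check on the bystanders or on motor-to-camera contact, and the hand-in returned no verdict.

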